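Set out the pair of polished candlesticks beside the burner

ROBOT

A 6-joint arm with a two-finger parallel gripper is mounted at the origin on the work surface. World frame = base frame: x ahead of the robot, y to its left, z up, the work surface at z = 0. Lengths are in mm, angles in rad, forces in N, time in s.
With the tool pointing down it reaches from about 250 to 800 mm from the base axis. Payload 3.9 kg.
Tool frame: the origin (TCP) lies midway between the tips of the shut fingers; the grasp point (between the pads) lies 19 mm behind it; z points along the fingers, y is the direction in which the jaws open and shut (so a half turn about z gives the same grasp; the last joint's range is limited). The gripper opens to 85 mm and grips with 20 to 120 N. Pads are 22 mm wide; open, the fingers measure 114 mm over their backs; the gripper's body (76 mm by 85 mm) begins 54 mm behind the grasp point. The pads swing forward as they close: fully open they stand 13 mm farther back than shut.
Start: joints at [-1.185, 0.26, -0.138, 1.173, 0, 1.571], TCP at [197.552, -486.403, 231.304] pointing down, gripper open.
Joint ranges: [-2.78, 2.78], [-0.83, 1.72], [-1.28, 1.37], [-1.9, 2.12], [-1.57, 1.48], [-3.14, 3.14]. Speed limits (rad/s): [2.57, 2.57, 3.14, 3.14, 3.14, 3.14].

INTERFACE

Orientations are given as a unit quaternion [x, y, z, w].
In Python, from plant import read_state, get_image, camera_info, finish_job gives the robot as it stands.
- The arm moves only by the tool send_rows, never from a script. Its argument "targets" is a list that holds one entry, the list of rows, each a list of 7 numbers: the shift along the world's x, y, z in m, then the turn, a rotation vector about the world's x, y, z in rad, then the finger opening in m, from 0 to 0.0854. A call has 1 to 20 rows; each row shifts and turns the pose as measured when the row begins; what a row does not reach is not made up. A row lasts 1/10 s, in which the tool goes at most 50 mm and 8.59 degrees, less where a joint would pass 70% of its speed; a pose out of reach is approached as far as the arm can. A call is refused whole if a number of a shift passes 0.05 or a number of a turn 0.15, either way. A call with a gripper value outside its range is refused whole. The fingers move at their own pace and stop on an object; "grip_force" is the grip in N (left out, the last holds). Time passes only in rows, so rows that do not move let the fingers close. It gives the time, the measured TCP pose, the force and the opening at its end, in the units of the state.
- read_state(): the state, without advancing time (a new reading comes with each control period).
- get_image(name): name is "side" or "top"; returns the picture (480x640x3 uint8, blue, green, red); there is no depth.
- camera_info(name): a dict with "mtx" (3x3 intrinsics, pixels), "dist_coeffs" ([k1, k2, p1, p2, k3] as OpenCV has them; the pictures are not rectified), "extrinsics" (4x4, takes a point from world to camera coordinates). Camera axes: x right, y up, looking along -z (the intrinsics and any distortion apply to the point x, -y, -z); pixel columns grow to the right and rows downward; lengths in mm; the calibration is good to about 2 mm. A picture is of the moment at which its call begins. camera_info takes no time and is no camera call.
- finish_job(): hands the job in, once; it reports no verdict.
The state is a dict: "clock": time; "joint_pos": joint angles; "dq": joint speeds; "joint_torque": joint torques, N m; "ee_pos": TCP position; "orientation": TCP orientation; "wrist_force": force on the tool from outside, world axes, zero at the start; "wrist_torque": the same for the moment, N m; "opening": finger opening in mm.
Only numpy, scipy, OpenCV 4.12 (cv2) and the standard library are available. Lean on these libraries where they do the work, as an engineer would, in place of code of your own. Each camera call takes 0.05 s, during which the arm holds its last target.

TASK

The washed brass has drained: take the two matching slender candlesticks out of the draining rack and stand them upright on the dark wooden board, one on each side of the incense burner, foot wholly on the board. Set each one down gently (do not let it drop or fall over), let go and see that it stands by itself without rocking. Leave the short stepped finial in the rack and do not push the burner, the bowl or the bottle about.

Things in the scene. Friction and masses are not known exactly. Their poses are not given: they have to be found in the camera images.
- stick_a_mid (a point): candlestick A of the matching pair: slender turned brass spindle, 0.45 kg, 152 mm tall on a round foot only 48 mm across. This point: on its axis, 76 mm above the foot's flat underside; z from foot to top. Heights from the underside: neck 22 mm wide at 40-50, bulge 40 mm wide at 60-76, plain stem 25 mm wide at 83-136 (grip here), grooved socket 24 mm wide at 144-152. Balances at about 50 mm
- stick_b_mid (a point): candlestick B of the pair, same as A in shape, size and weight. This point: on its axis, half-way up, 76 mm above the foot's flat underside; z along the axis from foot to top. In the rack both lean 45 deg from vertical, foot low and nearer the robot, top pointing away from it
- finial: short stepped brass finial, 108 mm tall, 48 mm wide foot, spire on top, no long stem. Leans in the rack in the place that the candlesticks leave and stays there. Origin at the centre of its underside, z along its axis
- rack: fixed wooden draining rack, 215 (x) by 301 (y) mm. Origin at the centre of its underside; x points away from the robot, z up. Three places, at y = -95, 0, +95 mm, each holding one piece (any order) that leans 45 deg from vertical, top towards +x. A foot's underside centre is at x = -60, z = 45 mm, on a sloping foot board. Take a piece out straight up or along its axis
- rack_bar (a point): middle of the rack's 12 mm round steel bar, along the rack's y, on which the bulges of the pieces rest (its axis is 75 mm above the bench). At each place two 8 mm pins, 54 mm apart, rise from the bar beside the bulge, at right angles to the leaning axis and about as far as that axis. The stem above the bulge is free in the air all round
- board_top (a point): centre of the top face of the fixed dark wooden board, 160 (x) by 380 (y) mm, top 22 mm above the bench; x and y along its sides, z up. The burner stands in its middle; one candlestick goes on either side of it along y (the middle of the free space is 120 mm from this point)
- burner: three-legged brass incense burner with two ears and a lid with a knob, 1.4 kg, standing loose in the middle of the board; 121 mm high, bowl 92 mm across, 120 mm across the ears, which point along the board's y. Origin at its centre underneath
- bowl: bystander: open brass bowl, 110 mm across, 50 mm high; origin at the centre of its underside
- cleaner: bystander: yellow cleaner bottle, 60 mm across, 170 mm high, beyond the workplace; origin at the centre of its underside

How it is judged:
By the outcome, as a careful person would: the job done as asked, in the order asked, and still so for the second after the job is handed in, with the robot touching nothing.
It also fails if it takes over 64 s, if anything falls off the work surface, if the arm or the gripper's body presses on something with over 40 N, if the wrist force passes 120 N, or if a joint passes its speed limit or range.

## Working session

There is one attempt and no reset: what is moved stays moved. The work goes in short steps, Python scripts to look and compute and a tool call to move; the robot and the scene stay as the last step left them, time stands still between calls to the robot, and variables do not carry over. Pictures are saved under pics/ and viewed, and the job is handed in when it is done.

Besides the shell and the picture viewer there is one more tool, called after "Call:" in YAML: its name, and indented under it one key for each argument. send_rows: Moves the arm, as the interface text tells. Its arguments: {"type":"object","properties":{"targets":{"type":"array","items":{"type":"array","items":{"type":"array","items":{"type":"number"}}}},"grip_force":{"type":"number"}},"required":["targets"]}

```bash
ls; mkdir -p pics
python3 - <<'E'
from plant import *
import cv2
print(read_state())
for n in("side","top"):
    print(camera_info(n)); cv2.imwrite(f"pics/{n}0.png",get_image(n))
E
```

```text
pics
{'clock': 0.0, 'joint_pos': array([-1.18498764e+00,  2.60657617e-01, -1.39382123e-01,  1.17270905e+00,
        2.13178850e-05,  1.57078071e+00]), 'dq': array([-0.00261881, -0.00097949, -0.00020281,  0.00019497,  0.00142737,
       -0.00110884]), 'joint_torque': array([-1.77726011e-03, -4.05682182e+01,  2.53921419e+01,  1.88254664e-02,
       -1.95753687e-04, -1.46569882e-06]), 'ee_pos': array([ 197.30803294, -485.76622676,  230.47381788]), 'orientation': array([ 9.81449621e-01,  1.91717733e-01, -1.76684775e-04, -9.60168728e-04]), 'wrist_force': array([0.07359269, 0.77551467, 0.11109612]), 'wrist_torque': array([ 0.07405693, -0.0166773 ,  0.04057519]), 'opening': 85.24826668069272}
{'mtx': array([[502.55246881,   0.        , 304.23315329],
       [  0.        , 502.55246881, 241.31454642],
       [  0.        ,   0.        ,   1.        ]]), 'dist_coeffs': array([-0.05347003,  0.        ,  0.        ,  0.        ,  0.        ]), 'extrinsics': array([[-9.70882863e-01, -2.39455888e-01, -6.88064972e-03,
         5.88923801e+02],
       [ 1.46729469e-01, -6.17133535e-01,  7.73056701e-01,
        -1.39492305e+02],
       [-1.89359259e-01,  7.49537909e-01,  6.34299609e-01,
        -1.01613690e+03],
       [ 0.00000000e+00,  0.00000000e+00,  0.00000000e+00,
         1.00000000e+00]])}
{'mtx': array([[456.39383708,   0.        , 318.16069693],
       [  0.        , 456.39383708, 236.03008386],
       [  0.        ,   0.        ,   1.        ]]), 'dist_coeffs': array([-0.04534524,  0.        ,  0.        ,  0.        ,  0.        ]), 'extrinsics': array([[ 1.79784063e-01, -9.83700048e-01, -3.45048529e-03,
        -9.56876302e+01],
       [ 9.59446874e-01,  1.74575141e-01,  2.21326040e-01,
        -6.13550781e+02],
       [-2.17116067e-01, -4.31014520e-02,  9.75193765e-01,
        -7.63552133e+02],
       [ 0.00000000e+00,  0.00000000e+00,  0.00000000e+00,
         1.00000000e+00]])}
```

View pics/side0.png

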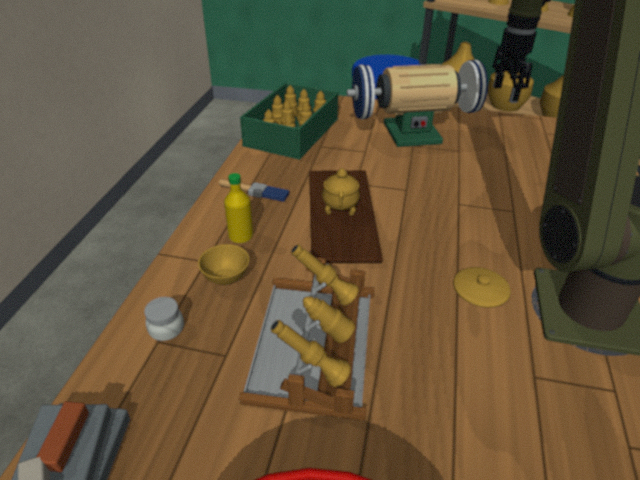

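View pics/top0.png

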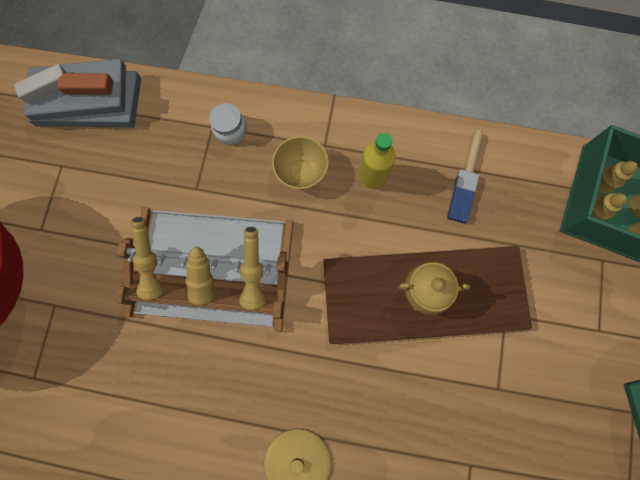

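```bash
cat > h.py <<'E'
import numpy as np, cv2
from plant import *
CI={n:camera_info(n) for n in("side","top")}
F=np.diag([1.,-1,-1])
def proj(n,P):
    c=CI[n];E=c["extrinsics"];P=np.atleast_2d(P)@E[:3,:3].T+E[:3,3]
    return cv2.projectPoints((P@F).reshape(-1,1,3),np.zeros(3),np.zeros(3),c["mtx"],c["dist_coeffs"])[0].reshape(-1,2)
def ray(n,uv):
    c=CI[n];E=c["extrinsics"];u=cv2.undistortPoints(np.array([[uv]],float),c["mtx"],c["dist_coeffs"])[0,0]
    d=E[:3,:3].T@(F@np.array([u[0],u[1],1]));o=-E[:3,:3].T@E[:3,3];return o,d/np.linalg.norm(d)
def atz(n,uv,z):
    o,d=ray(n,uv);return o+d*(z-o[2])/d[2]
def tri(a,b):
    o1,d1=ray("side",a);o2,d2=ray("top",b)
    t=np.linalg.lstsq(np.c_[d1,-d2],o2-o1,rcond=None)[0];p,q=o1+t[0]*d1,o2+t[1]*d2
    return (p+q)/2,np.linalg.norm(p-q)
def crop(img,x,y,w,h,s,fn):
    cv2.imwrite(fn,cv2.resize(img[y:y+h,x:x+w],None,fx=s,fy=s,interpolation=cv2.INTER_CUBIC))
E
python3 - <<'E'
from h import *
t=cv2.imread("pics/top0.png");s=cv2.imread("pics/side0.png")
crop(t,110,200,195,140,4,"pics/ct.png");crop(s,230,230,160,190,3,"pics/cs.png")
crop(t,310,230,230,120,3,"pics/cb.png")
E
```

```text
(no output)
```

View pics/ct.png

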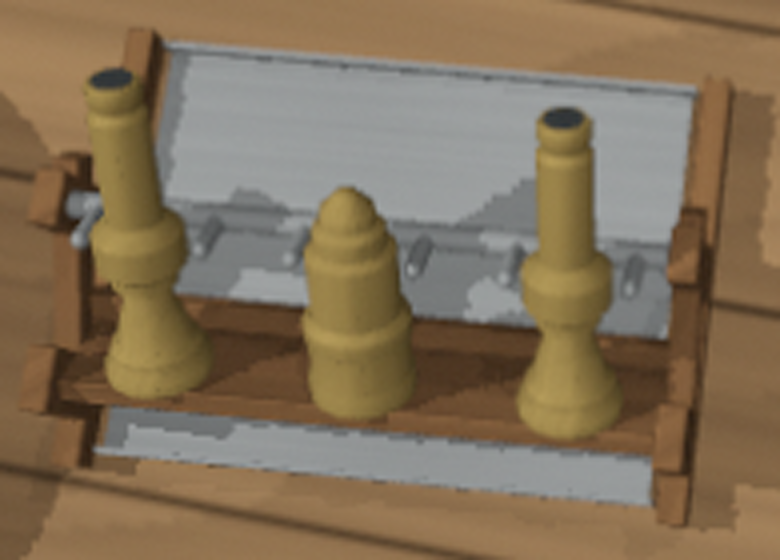

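View pics/cs.png

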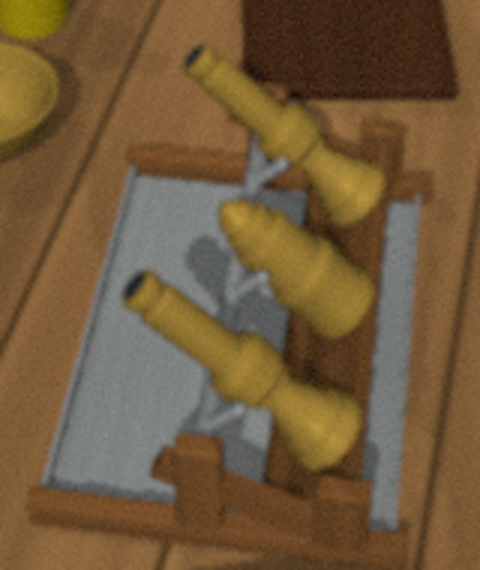

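View pics/cb.png

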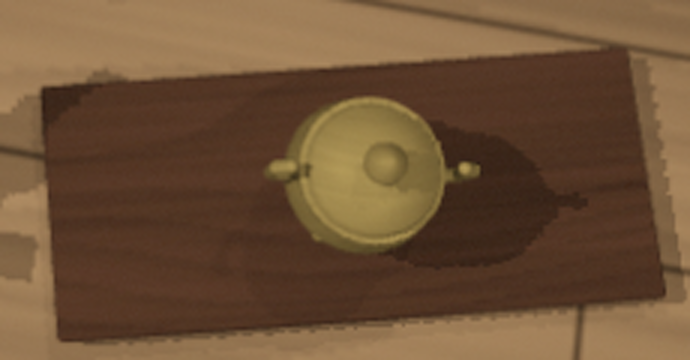

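Run:
```python
from h import *
T={}
for n,s,t in(("L+y top",(276.7,326.7),(137.7,219.7)),("R-y top",(295.7,250),(251.2,229.7)),
 ("L bulge",(230+245/3,230+368/3),(110+141/4,200+243/4)),("R bulge",(230+292/3,230+133/3),(110+567/4,200+283/4))):
    p,e=tri(s,t);T[n]=p;print(n,p.round(1),round(e,1))
c=[atz("top",(310+u/3,230+v/3),22) for u,v in((43,88),(627,46),(664,297),(60,341))]
c=np.array(c);print(c.round(1),c.mean(0),[np.linalg.norm(c[i]-c[i-1]).round(1) for i in range(4)])
d=(c[0]-c[1]+c[3]-c[2]);print("board yaw deg of y axis",np.degrees(np.arctan2(-d[0],d[1])))
d=T["L+y top"]-T["R-y top"];print(np.linalg.norm(d),np.degrees(np.arctan2(-d[0],d[1])))
# knob
print("knob",atz("top",(310+385/3,230+163/3),118),atz("top",(310+282/3,230+169/3),95),atz("top",(310+467/3,230+171/3),95))
```

```text
L+y top [574.8 314.3 147.7] 3.6
R-y top [592.9 123.5 145.9] 2.7
L bulge [517.3 307.6  90.3] 0.3
R bulge [532.4 117.7  91.2] 2.9
[[ 588.4   -1.8   22. ]
 [ 682.5 -367.3   22. ]
 [ 527.6 -404.3   22. ]
 [ 435.9  -39.8   22. ]] [ 558.60235503 -203.28428259   22.        ] [np.float64(157.2), np.float64(377.5), np.float64(159.2), np.float64(375.9)]
board yaw deg of y axis 14.279406692442144
191.68941535323424 5.421745060173328
knob [ 564.13792871 -199.40167616  118.        ] [ 553.91543468 -146.75793127   95.        ] [ 571.68094452 -252.15218198   95.        ]
```

```bash
cat >> h.py <<'E'
def rk(p,pts):
    x,y,a=p;c,s=np.cos(a),np.sin(a);pts=np.atleast_2d(pts)
    return pts@np.array([[c,-s,0],[s,c,0],[0,0,1]]).T+[x,y,0]
def ax(y,h): return np.array([-60+h*.70711,y,45+h*.70711])
E
python3 - <<'E'
from h import *
from scipy.optimize import least_squares
obs=[("side",(276.7,326.7),ax(95,152)),("top",(137.7,219.7),ax(95,152)),("side",(295.7,250),ax(-95,152)),("top",(251.2,229.7),ax(-95,152)),
("side",(230+245/3,230+368/3),ax(95,68)),("top",(110+141/4,200+243/4),ax(95,68)),("side",(230+292/3,230+133/3),ax(-95,68)),("top",(110+567/4,200+283/4),ax(-95,68))]
for cams in(("side","top"),("top",),("side",)):
  for zf in (0,1):
    f=lambda p:np.concatenate([(proj(n,rk(p[:3],q)+[0,0,p[3]*zf])[0]-o) for n,o,q in obs if n in cams])
    r=least_squares(f,[545,210,.09,0]);print(cams,r.x.round(3),np.abs(r.fun).max().round(2),r.fun.round(1))
    if cams==("side","top") and not zf: p=r.x[:3]
for n in("side","top"):
  im=cv2.imread(f"pics/{n}0.png");im=cv2.resize(im,None,fx=4,fy=4,interpolation=cv2.INTER_CUBIC)
  for y in(-95,95):
    A=[]
    for h,R in((0,24),(45,11),(60,20),(76,20),(83,12.5),(136,12.5),(152,12)):
      th=np.linspace(0,6.28,40);u=np.array([.7071,0,-.7071]);P=ax(y,h)+R*(np.cos(th)[:,None]*u+np.sin(th)[:,None]*np.array([0,1,0]))
      q=((proj(n,rk(p,P))+.5)*4-.5).round().astype(int);cv2.polylines(im,[q],True,(0,0,255) if h not in(83,136) else (255,0,0),1)
  im=im[800:1360,400:1200] if n=="top" else im[920:1520,960:1560]
  cv2.imwrite(f"pics/ov_{n}.png",im)
for y in(95,-95):
  print(rk(p,ax(y,112)).round(1))
E
```

```text
('side', 'top') [5.36103e+02 2.14718e+02 8.90000e-02 0.00000e+00] 2.67 [-1.2 -2.7 -0.8  0.4 -0.3 -2.5 -1.3  0.4  0.9 -0.5 -1.2  0.4 -1.  -0.4
 -1.   0.4]
('side', 'top') [ 5.36664e+02  2.14211e+02  9.00000e-02 -4.12200e+00] 1.3 [-1.3 -1.2  0.5  0.7 -0.5 -1.1 -0.6  0.7  0.7  0.7  0.   0.6 -1.3  0.9
 -0.3  0.4]
('top',) [5.37074e+02 2.13070e+02 8.90000e-02 0.00000e+00] 0.31 [ 0.3 -0.  -0.2 -0.  -0.2  0.1  0.1 -0. ]
('top',) [5.36927e+02 2.12775e+02 8.90000e-02 9.69000e-01] 0.23 [ 0.2 -0.1 -0.1 -0.  -0.2  0.1  0.1  0. ]
('side',) [5.34565e+02 2.18033e+02 8.80000e-02 0.00000e+00] 1.31 [-0.9 -1.   0.1 -1.3  1.3  1.2 -0.5  0.8]
('side',) [ 5.36759e+02  2.09676e+02  8.70000e-02 -9.37900e+00] 1.34 [-0.6 -1.2  0.3 -0.5  1.   0.6 -0.8  1.3]
[[546.8 311.1 124.2]]
[[563.7 121.8 124.2]]
```

View pics/ov_top.png

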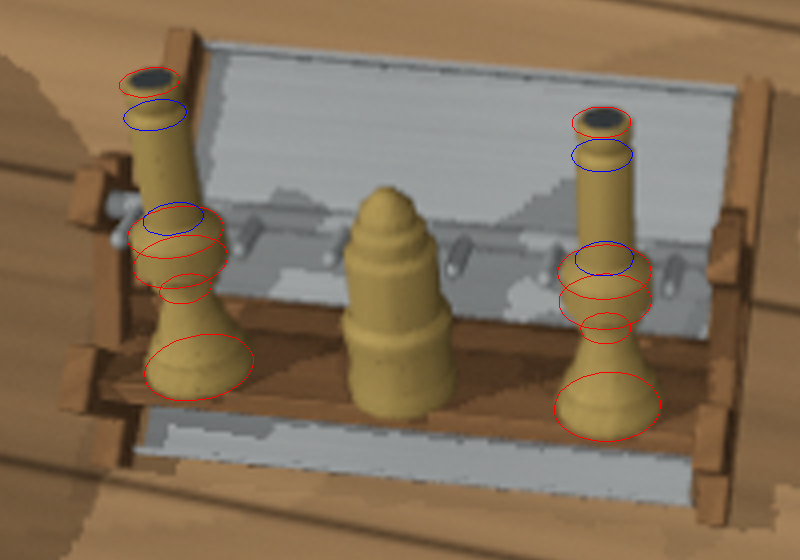

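View pics/ov_side.png

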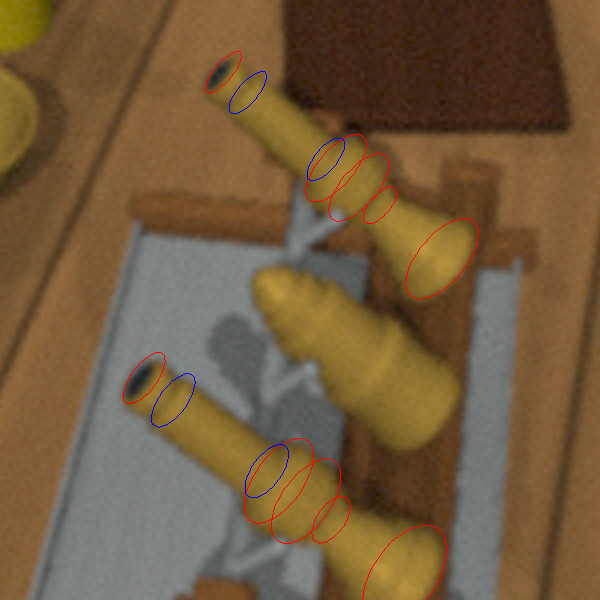

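Call:
send_rows:
  targets:
    - [[0.01, 0.03, 0.004, 0, 0, 0.12, 0.085], [0.014, 0.034, 0.004, 0, 0, 0.12, 0.085], [0.014, 0.034, 0.004, 0, 0, 0.12, 0.085], [0.014, 0.034, 0.004, 0, 0, 0.12, 0.085], [0.014, 0.034, 0.004, 0, 0, 0.12, 0.085], [0.014, 0.034, 0, 0, 0, 0.12, 0.085], [0.014, 0.034, 0, 0, 0, 0.12, 0.085], [0.014, 0.034, 0, 0, 0, 0.12, 0.085], [0.014, 0.034, 0, 0, 0, 0.12, 0.085], [0.014, 0.034, 0, 0, 0, 0.12, 0.085], [0.014, 0.034, 0, 0, 0, 0.12, 0.085], [0.014, 0.034, 0, 0, 0, 0.12, 0.085], [0.014, 0.034, 0, 0, 0, 0.12, 0.085], [0.014, 0.034, 0, 0, 0, 0.12, 0.085], [0.014, 0.034, 0, 0, 0, 0.12, 0.085], [0.014, 0.034, 0, 0, 0, 0.12, 0.085], [0.014, 0.034, 0, 0, 0, 0.12, 0.085], [0.014, 0.034, 0, 0, 0, 0.12, 0.085], [0.014, 0.034, 0, 0, 0, 0.12, 0.085], [0.014, 0.034, 0, 0, 0, 0.12, 0.085]]

```text
clock: 2.1
ee_pos: [473.0, 215.9, 244.1]
orientation: [0.131, 0.991, -0.005, -0.002]
wrist_force: [0.4, -0.6, 1.2]
opening: 85.1
```

```bash
cat >> h.py <<'E'
from scipy.spatial.transform import Rotation as Ro
def Rt(az,tilt,taz):
    """tool y ~ jaw azimuth az deg; tool z tilted from down by tilt deg toward azimuth taz"""
    z=np.array([np.sin(np.radians(tilt))*np.cos(np.radians(taz)),np.sin(np.radians(tilt))*np.sin(np.radians(taz)),-np.cos(np.radians(tilt))])
    y=np.array([np.cos(np.radians(az)),np.sin(np.radians(az)),0]);y-=z*(y@z);y/=np.linalg.norm(y)
    return np.c_[np.cross(y,z),y,z]
def delta(P,R):
    s=read_state();R0=Ro.from_quat(s["orientation"]).as_matrix()
    print("t",round(s["clock"],2),"pos",s["ee_pos"].round(1),"shift mm",(P-s["ee_pos"]).round(1),"rot",Ro.from_matrix(R@R0.T).as_rotvec().round(3),"F",s["wrist_force"].round(1),"M",s["wrist_torque"].round(2),"op",round(s["opening"],1),"q",s["joint_pos"].round(2))
E
python3 - <<'E'
from h import *
delta(np.array([547.3,310,200]),Rt(95.1,0,0))
E
```

```text
t 2.1 pos [473.  215.9 244.1] shift mm [ 74.3  94.1 -44.1] rot [ 0.01  -0.004  0.352] F [ 0.4 -0.6  1.2] M [-0.01  0.02 -0.01] op 85.1 q [ 0.43  0.25 -0.11  1.21 -0.01  0.7 ]
```

Call:
send_rows:
  targets:
    - [[0.019, 0.024, 0, 0.003, -0.001, 0.09, 0.085], [0.019, 0.024, -0.005, 0.003, -0.001, 0.09, 0.085], [0.018, 0.023, -0.01, 0.002, -0.001, 0.09, 0.085], [0.018, 0.023, -0.02, 0.002, -0.001, 0.08, 0.085], [0, 0, -0.008, 0, 0, 0, 0.085], [0, 0, 0, 0, 0, 0, 0.085]]

```text
clock: 2.7
ee_pos: [549.0, 318.8, 195.3]
orientation: [-0.055, 0.998, -0.001, -0.002]
wrist_force: [0.8, -0.6, 0.0]
opening: 85.3
```

Run:
```python
from h import *
t=get_image("top");s=get_image("side")
delta(np.array([547.3,310,105]),Rt(95.1,0,0))
crop(t,100,150,200,150,4,"pics/t1.png");crop(s,220,180,180,200,3,"pics/s1.png")
print(proj("top",read_state()["ee_pos"]),proj("side",read_state()["ee_pos"]))
```

```text
t 2.8 pos [549.2 318.5 196.8] shift mm [ -1.9  -8.5 -91.8] rot [ 0.001 -0.002 -0.02 ] F [ 0.9 -0.4  0.1] M [-0.04 -0.03 -0.02] op 84.7 q [0.53 0.47 0.09 1.19 0.   0.42]
[[118.53564647 227.96062127]] [[289.67438538 309.88232189]]
```

View pics/t1.png

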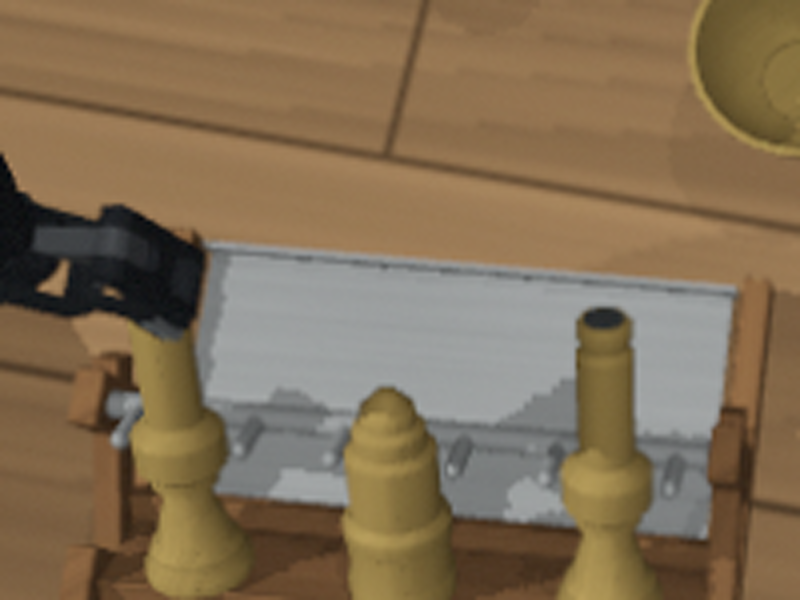

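View pics/s1.png

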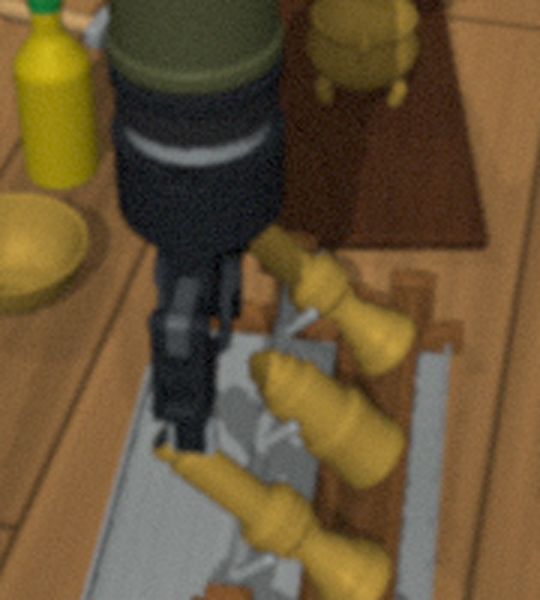

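Call:
send_rows:
  targets:
    - [[-0.002, -0.0085, 0, 0, -0.002, -0.02, 0.085], [0, 0, -0.015, 0, 0, 0, 0.085], [0, 0, -0.02, 0, 0, 0, 0.085], [0, 0, -0.02, 0, 0, 0, 0.085], [0, 0, -0.02, 0, 0, 0, 0.085], [0, 0, -0.012, 0, 0, 0, 0.085], [0, 0, 0, 0, 0, 0, 0.085]]

```text
clock: 3.5
ee_pos: [546.6, 302.1, 117.4]
orientation: [-0.037, 0.999, 0.001, 0.005]
wrist_force: [-0.5, -0.2, 0.2]
opening: 85.1
```

Run:
```python
from h import *
t=get_image("top");s=get_image("side")
delta(np.array([547.3,310,105]),Rt(95.1,0,0))
crop(t,100,150,200,150,4,"pics/t2.png");crop(s,220,230,180,200,3,"pics/s2.png")
```

```text
t 3.6 pos [547.9 303.1 119.1] shift mm [ -0.6   6.9 -14.1] rot [-0.004  0.013  0.014] F [ 0.1 -0.   1. ] M [-0.02  0.03  0.02] op 84.6 q [ 0.51  0.48 -0.09  0.98 -0.    0.43]
```

View pics/t2.png

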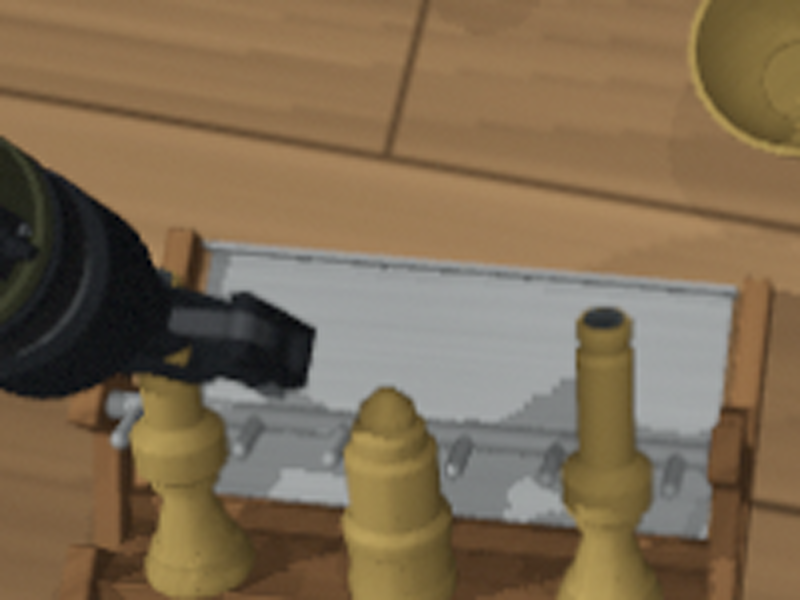

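View pics/s2.png

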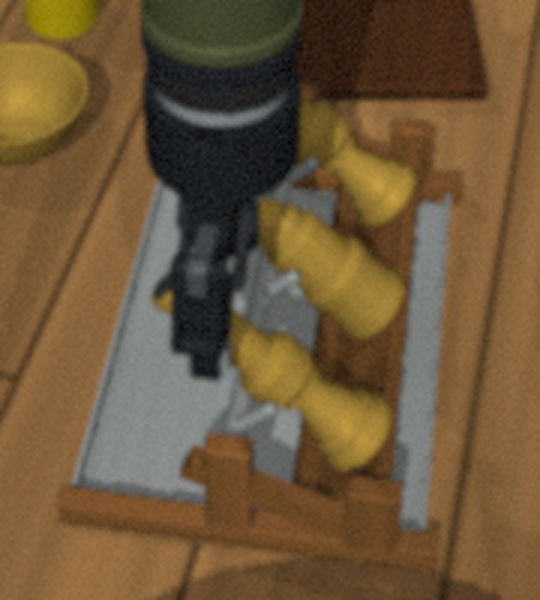

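Call:
send_rows:
  targets:
    - [[0, 0.003, -0.006, 0, 0.005, 0.006, 0.085], [0, 0.003, -0.006, 0, 0.005, 0.006, 0.085], [0, 0, 0, 0, 0, 0, 0.085], [0, 0, 0, 0, 0, 0, 0.085]]

```text
clock: 4.0
ee_pos: [550.1, 310.8, 109.6]
orientation: [-0.044, 0.999, 0.004, 0.004]
wrist_force: [0.1, 0.1, 0.8]
opening: 85.5
```

Run:
```python
from h import *
delta(np.array([547.3,310,105]),Rt(95.1,0,0))
```

```text
t 4.0 pos [550.1 310.8 109.6] shift mm [-2.8 -0.8 -4.6] rot [-0.008  0.008  0.001] F [0.1 0.1 0.8] M [ 0.    0.03 -0.  ] op 85.5 q [ 0.51  0.5  -0.09  0.97  0.    0.42]
```

Call:
send_rows:
  targets:
    - [[-0.002, 0, -0.003, 0, 0, 0, 0.05], [0, 0, 0, 0, 0, 0, 0.035], [0, 0, 0, 0, 0, 0, 0.03], [0, 0, 0, 0, 0, 0, 0.02], [0, 0, 0, 0, 0, 0, 0.01], [0, 0, 0, 0, 0, 0, 0.01], [0, 0, 0, 0, 0, 0, 0.01]]
  grip_force: 40

```text
clock: 4.7
ee_pos: [547.9, 310.7, 106.6]
orientation: [-0.044, 0.999, 0.003, 0.004]
wrist_force: [-0.2, -0.5, 0.8]
opening: 23.5
```

Run:
```python
from h import *
delta(np.array([547.3,310,105]),Rt(95.1,0,0))
t=get_image("top")
crop(t,100,150,200,150,4,"pics/t3.png")
```

```text
t 4.7 pos [547.9 310.7 106.6] shift mm [-0.6 -0.7 -1.6] rot [-0.007  0.008  0.001] F [-0.2 -0.5  0.8] M [-0.03 -0.    0.06] op 23.5 q [ 0.51  0.5  -0.1   0.96  0.    0.43]
```

View pics/t3.png

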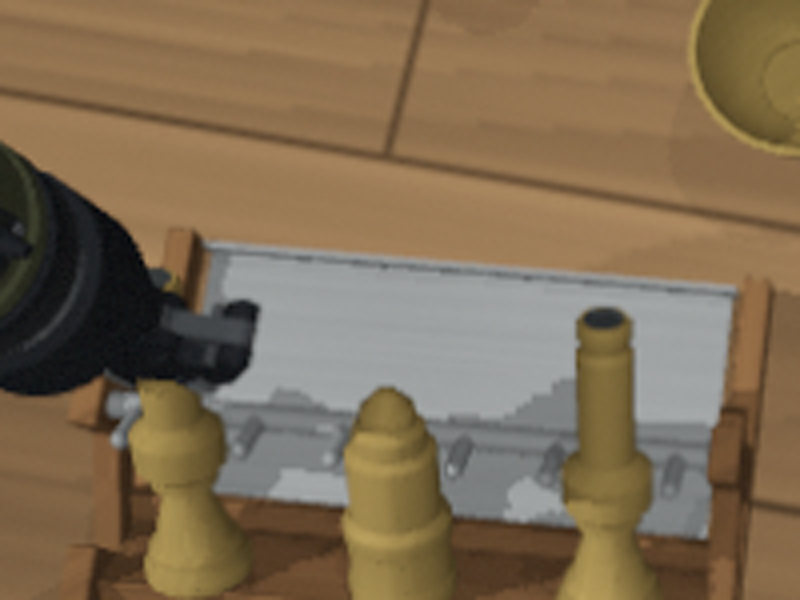

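Call:
send_rows:
  targets:
    - [[0, 0, 0, 0, 0, 0, 0.01], [0, 0, 0, 0, 0, 0, 0.01], [0, 0, 0.01, 0, 0, 0, 0.01], [0, 0, 0.015, 0, 0, 0, 0.01], [0, 0, 0.02, 0, 0, 0, 0.01], [0, 0, 0.02, 0, 0, 0, 0.01], [0, 0, 0.02, 0, 0, 0, 0.01], [0, 0, 0.02, 0, 0, 0, 0.01], [0, 0, 0.02, 0, 0, 0, 0.01], [0, 0, 0.02, 0, 0, 0, 0.01], [0, 0, 0.02, 0, 0, 0, 0.01], [0, 0, 0, 0, 0, 0, 0.01]]
  grip_force: 90

```text
clock: 5.95
ee_pos: [541.1, 307.3, 271.4]
orientation: [-0.044, 0.999, -0.001, -0.005]
wrist_force: [0.5, -0.1, -4.8]
opening: 22.6
```

Run:
```python
from h import *
delta(np.array([547.3,310,105]),Rt(95.1,0,0))
t=get_image("top");s=get_image("side")
crop(t,60,150,240,180,3,"pics/t4.png");crop(s,200,150,220,220,3,"pics/s4.png")
```

```text
t 5.95 pos [541.1 307.3 271.4] shift mm [   6.2    2.7 -166.4] rot [ 0.002 -0.009  0.001] F [ 0.5 -0.1 -4.8] M [ 0.08 -0.33 -0.  ] op 22.6 q [0.52 0.43 0.22 1.37 0.   0.43]
```

View pics/t4.png

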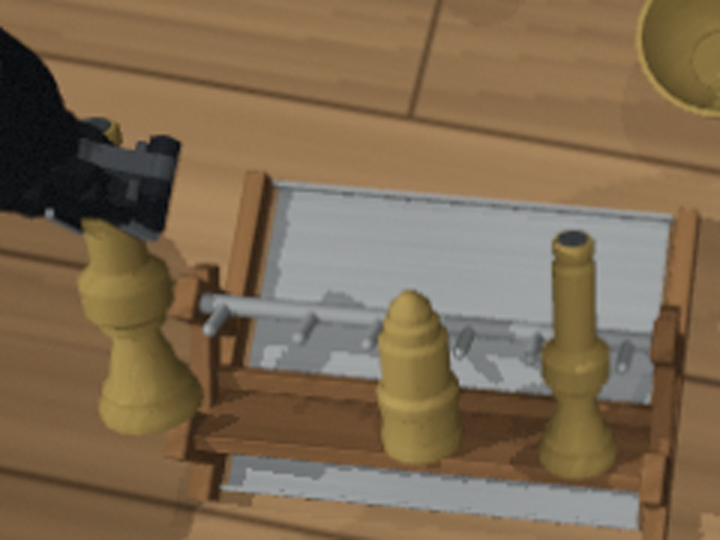

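View pics/s4.png

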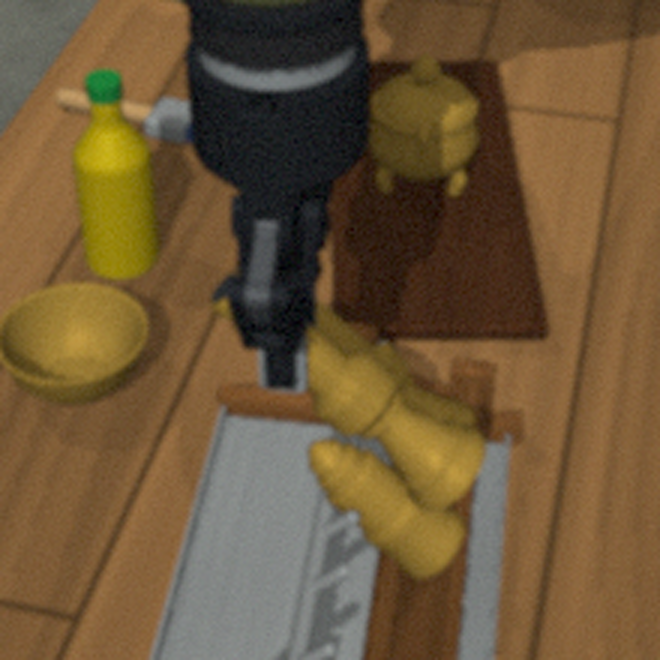

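Call:
send_rows:
  targets:
    - [[-0.006, -0.015, 0.002, 0, 0, -0.03, 0.01], [-0.009, -0.026, 0.002, 0, 0, -0.05, 0.01], [-0.009, -0.026, 0, 0, 0, -0.05, 0.01], [-0.009, -0.026, 0, 0, 0, -0.05, 0.01], [-0.009, -0.026, 0, 0, 0, -0.05, 0.01], [-0.009, -0.026, 0, 0, 0, -0.05, 0.01], [-0.009, -0.026, 0, 0, 0, -0.05, 0.01], [-0.009, -0.026, 0, 0, 0, -0.05, 0.01], [-0.009, -0.026, 0, 0, 0, -0.05, 0.01], [-0.009, -0.026, 0, 0, 0, -0.05, 0.01], [-0.009, -0.026, 0, 0, 0, -0.05, 0.01], [-0.005, -0.026, 0, 0, 0, -0.05, 0.01], [0, -0.015, 0, 0, 0, -0.02, 0.01], [0, 0, 0, 0, 0, 0, 0.01]]

```text
clock: 7.45
ee_pos: [418.1, -22.7, 245.6]
orientation: [0.264, 0.964, -0.006, -0.027]
wrist_force: [-1.1, 1.2, -5.7]
opening: 22.6
```

Run:
```python
from h import *
delta(np.array([500,-280,280]),Rt(61.5,0,0))
delta(np.array([500,-280,280]),Rt(61.5,45,-28.5))
```

```text
t 7.45 pos [418.1 -22.7 245.6] shift mm [  81.9 -257.3   34.4] rot [-0.002 -0.056  0.037] F [-1.1  1.2 -5.7] M [-0.08 -0.35 -0.06] op 22.6 q [-0.05  0.11 -0.29  1.22  0.    0.48]
t 7.45 pos [418.1 -22.7 245.6] shift mm [  81.9 -257.3   34.4] rot [-0.391 -0.739  0.045] F [-1.1  1.2 -5.7] M [-0.08 -0.35 -0.06] op 22.6 q [-0.05  0.11 -0.29  1.22  0.    0.48]
```

Call:
send_rows:
  targets:
    - [[0.003, -0.01, 0.012, -0.02, -0.04, 0, 0.01], [0.006, -0.02, 0.012, -0.03, -0.06, 0.004, 0.01], [0.006, -0.022, 0.01, -0.03, -0.06, 0.004, 0.01], [0.006, -0.022, 0.008, -0.03, -0.06, 0.004, 0.01], [0.007, -0.022, 0.003, -0.03, -0.06, 0.004, 0.01], [0.007, -0.022, 0.003, -0.03, -0.06, 0.004, 0.01], [0.007, -0.022, 0.003, -0.03, -0.06, 0.004, 0.01], [0.007, -0.022, 0.003, -0.03, -0.06, 0.004, 0.01], [0.007, -0.022, 0.003, -0.03, -0.06, 0.004, 0.01], [0.007, -0.022, 0.003, -0.03, -0.06, 0.004, 0.01], [0.007, -0.022, 0.003, -0.03, -0.06, 0.004, 0.01], [0.007, -0.016, 0.003, -0.03, -0.06, 0.004, 0.01], [0.002, -0.008, 0, -0.02, -0.04, 0, 0.01], [0, 0, 0, 0, 0, 0, 0.01]]

```text
clock: 8.85
ee_pos: [479.4, -263.0, 281.0]
orientation: [0.22, 0.906, -0.079, 0.353]
wrist_force: [-0.4, -0.0, -6.6]
opening: 22.5
```

Run:
```python
from h import *
delta(np.array([570,-310,280]),Rt(61.5,45,-28.5))
t=get_image("top");s=get_image("side")
cv2.imwrite("pics/t5.png",t);cv2.imwrite("pics/s5.png",s)
```

```text
t 8.85 pos [ 479.4 -263.   281. ] shift mm [ 90.6 -47.   -1. ] rot [-0.033 -0.033 -0.025] F [-0.4 -0.  -6.6] M [0.68 1.3  0.01] op 22.5 q [-0.53 -0.18 -0.79  0.23  0.05 -0.03]
```

View pics/t5.png

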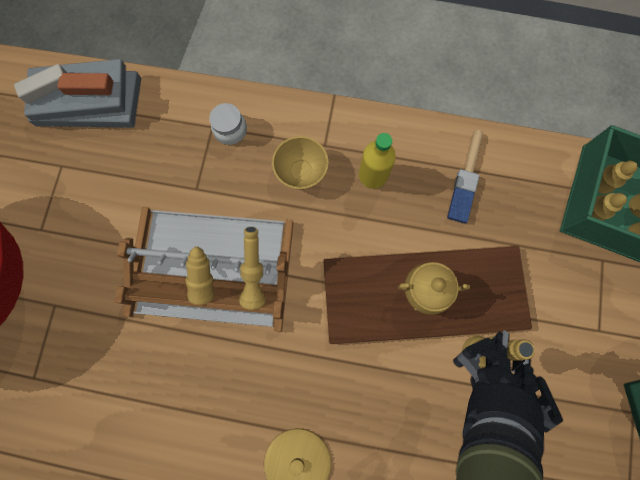

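View pics/s5.png

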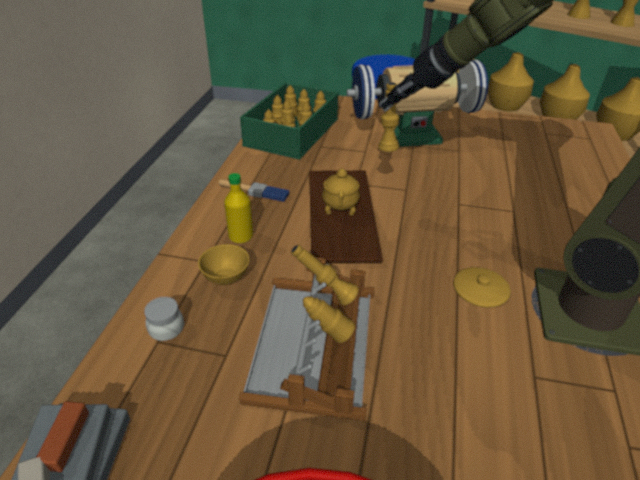

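Call:
send_rows:
  targets:
    - [[0.015, -0.008, 0, -0.008, -0.008, -0.006, 0.01], [0.02, -0.01, 0, -0.008, -0.008, -0.006, 0.01], [0.02, -0.01, 0, -0.008, -0.008, -0.006, 0.01], [0.02, -0.01, 0, -0.008, -0.008, -0.006, 0.01], [0.018, -0.01, 0, 0, 0, 0, 0.01], [0.012, -0.006, 0, 0, 0, 0, 0.01], [0, 0, 0, 0, 0, 0, 0.01], [0, 0, 0, 0, 0, 0, 0.01]]

```text
clock: 9.75
ee_pos: [598.0, -314.4, 281.2]
orientation: [0.223, 0.897, -0.091, 0.37]
wrist_force: [0.4, 0.1, -6.4]
opening: 22.4
```

```bash
cat >> h.py <<'E'
def ovl(n,img,B,A,x,y,w,h,s,fn):
    """draw stick model, foot centre B, axis A"""
    A=np.array(A,float);A/=np.linalg.norm(A);u=np.cross(A,[0,1,0]);u/=np.linalg.norm(u);v=np.cross(A,u)
    im=cv2.resize(img[y:y+h,x:x+w],None,fx=s,fy=s,interpolation=cv2.INTER_CUBIC);th=np.linspace(0,6.28,40)[:,None]
    for hh,R in((0,24),(45,11),(60,20),(76,20),(83,12.5),(136,12.5),(152,12)):
        q=((proj(n,np.array(B)+A*hh+R*(np.cos(th)*u+np.sin(th)*v))-[x,y]+.5)*s-.5).round().astype(int)
        cv2.polylines(im,[q],True,(0,0,255),1)
    cv2.imwrite(fn,im)
def foot(h=112.7,d=18.1):
    """nominal foot centre & axis from TCP pose, stick axis 45 deg from tool"""
    s=read_state();R=Ro.from_quat(s["orientation"]).as_matrix();g=s["ee_pos"]-d*R[:,2]
    x=R[:,0]*np.sign(R[2,0]) if abs(R[2,0])>.05 else R[:,0]
    a=(x-R[:,2])/2**.5
    return g-h*a,a
E
python3 - <<'E'
from h import *
delta(np.array([599,-326,280]),Rt(61.5,45,-28.5))
B,A=foot();print(B.round(1),A.round(3))
t=get_image("top");s=get_image("side")
p=proj("top",B+A*76)[0].astype(int);ovl("top",t,B,A,p[0]-70,max(0,p[1]-70),140,140,4,"pics/t6.png")
p=proj("side",B+A*76)[0].astype(int);ovl("side",s,B,A,p[0]-50,max(0,p[1]-50),100,100,6,"pics/s6.png")
E
```

```text
t 9.75 pos [ 598.  -314.4  281.2] shift mm [  1.  -11.6  -1.2] rot [-0.004 -0.003 -0.011] F [ 0.4  0.1 -6.4] M [0.62 1.26 0.03] op 22.4 q [-0.48  0.04 -0.62  0.12 -0.    0.  ]
[ 586.4 -308.1  181.4] [ 0.003 -0.004  1.   ]
```

View pics/t6.png

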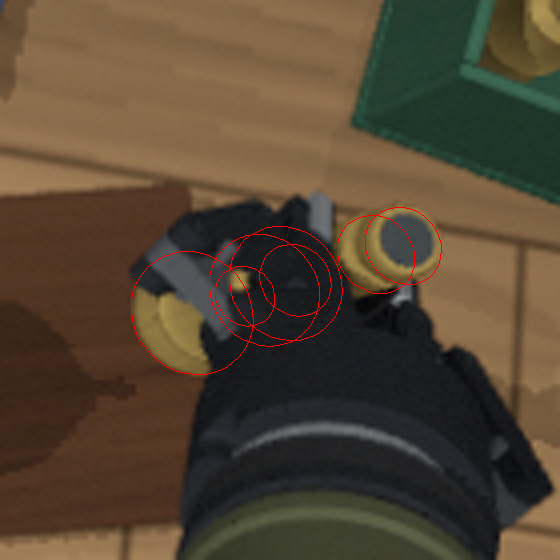

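View pics/s6.png

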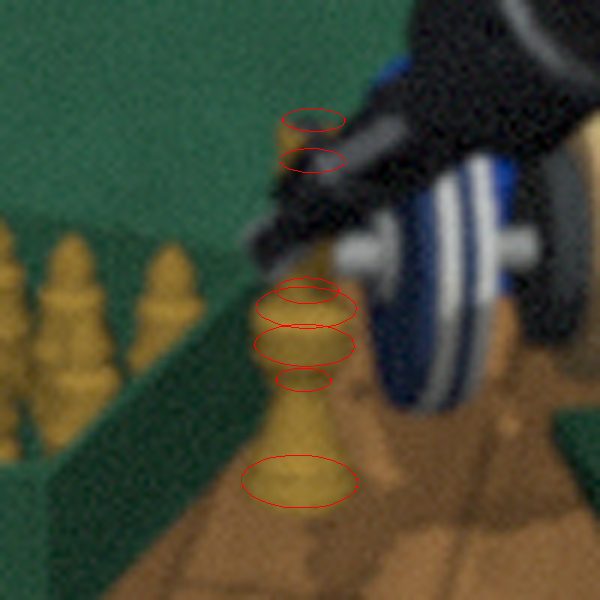

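Call:
send_rows:
  targets:
    - [[0.001, -0.006, 0, -0.002, -0.007, -0.005, 0.01], [0, -0.006, -0.005, -0.002, -0.007, -0.005, 0.01], [0, 0, -0.012, 0, 0, 0, 0.01], [0, 0, -0.017, 0, 0, 0, 0.01], [0, 0, -0.02, 0, 0, 0, 0.01], [0, 0, -0.02, 0, 0, 0, 0.01], [0, 0, -0.017, 0, 0, 0, 0.01], [0, 0, -0.01, 0, 0, 0, 0.01], [0, 0, 0, 0, 0, 0, 0.01], [0, 0, 0, 0, 0, 0, 0.01]]

```text
clock: 10.85
ee_pos: [592.0, -330.0, 177.5]
orientation: [0.231, 0.891, -0.096, 0.378]
wrist_force: [0.2, -0.9, -5.1]
opening: 23.0
```

Run:
```python
from h import *
delta(np.array([599,-326,122]),Rt(61.5,45,-28.5))
B,A=foot();print(B.round(1),A.round(3))
```

```text
t 10.85 pos [ 592.  -330.   177.5] shift mm [  7.    4.  -55.5] rot [0.004 0.016 0.008] F [ 0.2 -0.9 -5.1] M [ 0.66  1.17 -0.01] op 23.0 q [-0.51  0.18 -0.82 -0.23  0.01 -0.  ]
[ 582.4 -324.2   77.4] [-0.016  0.004  1.   ]
```

Call:
send_rows:
  targets:
    - [[0.003, 0.002, -0.008, 0, 0, 0, 0.01], [0.002, 0.001, -0.012, 0, 0, 0, 0.01], [0.001, 0, -0.01, 0, 0, 0, 0.01], [0, 0, -0.006, 0, 0, 0, 0.01], [0, 0, 0, 0, 0, 0, 0.01], [0, 0, 0, 0, 0, 0, 0.01]]

```text
clock: 11.45
ee_pos: [601.9, -328.9, 146.1]
orientation: [0.231, 0.889, -0.097, 0.383]
wrist_force: [0.8, 0.6, -5.4]
opening: 22.8
```

Run:
```python
from h import *
delta(np.array([599,-326,122]),Rt(61.5,45,-28.5))
B,A=foot();print(B.round(1),A.round(3))
t=get_image("top");s=get_image("side")
p=proj("top",B+A*76)[0].astype(int);ovl("top",t,B,A,p[0]-70,max(0,p[1]-70),140,140,4,"pics/t7.png")
p=proj("side",B+A*76)[0].astype(int);ovl("side",s,B,A,p[0]-50,max(0,p[1]-50),100,100,6,"pics/s7.png")
```

```text
t 11.45 pos [ 601.9 -328.9  146.1] shift mm [ -2.9   2.9 -24.1] rot [0.009 0.026 0.008] F [ 0.8  0.6 -5.4] M [ 0.68  1.19 -0.03] op 22.8 q [-0.5   0.25 -0.86 -0.35 -0.    0.01]
[ 593.3 -323.6   45.9] [-0.026  0.009  1.   ]
```

View pics/t7.png

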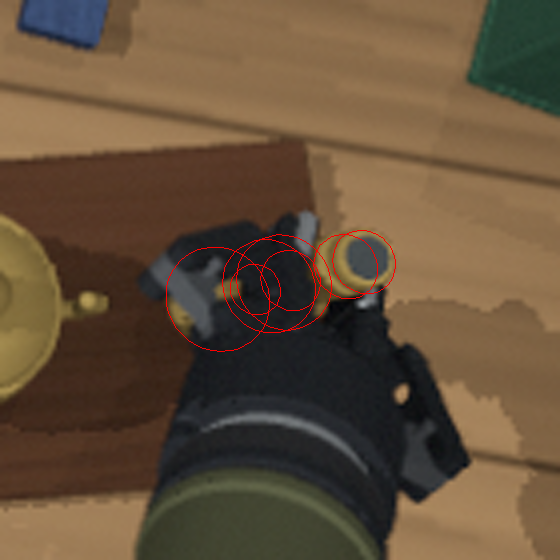

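View pics/s7.png

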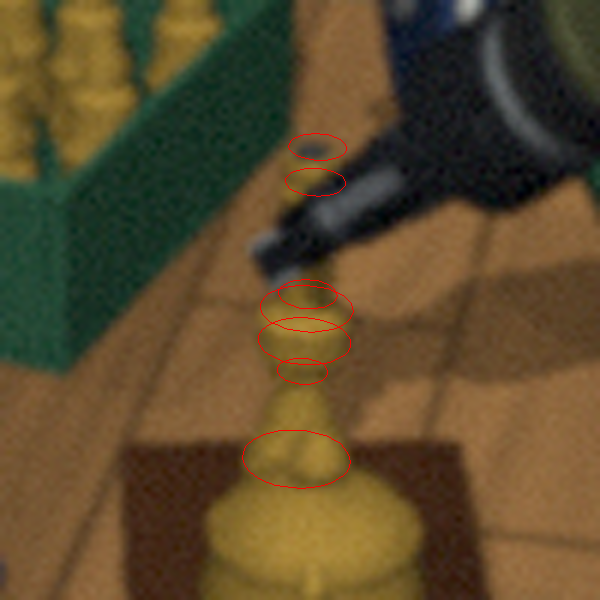

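Call:
send_rows:
  targets:
    - [[-0.002, 0.002, -0.005, 0.002, 0.006, 0.004, 0.01], [-0.002, 0.001, -0.006, 0.002, 0.006, 0.004, 0.01], [0, 0, -0.003, 0, 0, 0, 0.01], [0, 0, 0, 0, 0, 0, 0.01], [0, 0, 0, 0, 0, 0, 0.01]]

```text
clock: 12.05
ee_pos: [598.0, -326.1, 132.7]
orientation: [0.227, 0.892, -0.095, 0.378]
wrist_force: [-0.3, 0.7, -4.3]
opening: 23.0
```

Run:
```python
from h import *
delta(np.array([599,-326,122]),Rt(61.5,45,-28.5))
B,A=foot();print(B.round(1),A.round(3))
```

```text
t 12.05 pos [ 598.  -326.1  132.7] shift mm [  1.    0.1 -10.7] rot [ 0.006  0.015 -0.   ] F [-0.3  0.7 -4.3] M [0.66 1.28 0.01] op 23.0 q [-0.5   0.27 -0.88 -0.37  0.   -0.  ]
[ 588.3 -320.5   32.6] [-0.015  0.006  1.   ]
```

Call:
send_rows:
  targets:
    - [[0, 0, -0.003, 0, 0, 0, 0.01], [0, 0, -0.003, 0, 0, 0, 0.01], [0, 0, -0.001, 0, 0, 0, 0.01], [0, 0, 0, 0, 0, 0, 0.01]]

```text
clock: 12.45
ee_pos: [598.3, -326.3, 125.4]
orientation: [0.227, 0.892, -0.095, 0.379]
wrist_force: [0.6, -0.5, -6.2]
opening: 22.8
```

Run:
```python
from h import *
delta(np.array([599,-326,122]),Rt(61.5,45,-28.5))
B,A=foot();print(B.round(1),A.round(3))
```

```text
t 12.45 pos [ 598.3 -326.3  125.4] shift mm [ 0.7  0.3 -3.4] rot [ 0.006  0.016 -0.   ] F [ 0.6 -0.5 -6.2] M [ 0.63  1.29 -0.05] op 22.8 q [-0.5   0.28 -0.89 -0.4   0.   -0.  ]
[ 588.6 -320.8   25.3] [-0.016  0.006  1.   ]
```

Call:
send_rows:
  targets:
    - [[0, 0, -0.001, 0, 0, 0, 0.01], [0, 0, -0.001, 0, 0, 0, 0.01], [0, 0, 0, 0, 0, 0, 0.01]]

```text
clock: 12.75
ee_pos: [598.4, -326.3, 123.3]
orientation: [0.227, 0.892, -0.095, 0.379]
wrist_force: [-0.0, -1.1, -5.0]
opening: 22.6
```

Run:
```python
from h import *
delta(np.array([599,-326,122]),Rt(61.5,45,-28.5))
B,A=foot();print(B.round(1),A.round(3))
```

```text
t 12.75 pos [ 598.4 -326.3  123.3] shift mm [ 0.6  0.3 -1.3] rot [ 0.006  0.016 -0.   ] F [-0.  -1.1 -5. ] M [ 0.72  1.23 -0.  ] op 22.6 q [-0.5   0.29 -0.89 -0.41  0.   -0.  ]
[ 588.7 -320.8   23.2] [-0.016  0.006  1.   ]
```

Call:
send_rows:
  targets:
    - [[0, 0, -0.001, 0, 0, 0, 0.01], [0, 0, 0, 0, 0, 0, 0.01]]

```text
clock: 12.95
ee_pos: [598.5, -326.3, 122.3]
orientation: [0.227, 0.892, -0.095, 0.379]
wrist_force: [-0.6, -0.2, -5.6]
opening: 22.6
```

Call:
send_rows:
  targets:
    - [[0, 0, -0.001, 0, 0, 0, 0.01], [0, 0, 0, 0, 0, 0, 0.01]]

```text
clock: 13.15
ee_pos: [599.1, -326.7, 122.1]
orientation: [0.227, 0.892, -0.095, 0.38]
wrist_force: [-0.2, -0.4, -5.5]
opening: 22.9
```

Call:
send_rows:
  targets:
    - [[0, 0, -0.001, 0, 0, 0, 0.01], [0, 0, 0, 0, 0, 0, 0.01]]

```text
clock: 13.35
ee_pos: [599.7, -327.1, 122.1]
orientation: [0.227, 0.891, -0.096, 0.381]
wrist_force: [-0.8, 0.9, -4.9]
opening: 22.9
```

Run:
```python
from h import *
delta(np.array([599,-326,122]),Rt(61.5,45,-28.5))
B,A=foot();print(B.round(1),A.round(3))
```

```text
t 13.35 pos [ 599.7 -327.1  122.1] shift mm [-0.7  1.1 -0.1] rot [ 0.008  0.02  -0.   ] F [-0.8  0.9 -4.9] M [0.71 1.28 0.05] op 22.9 q [-0.5   0.29 -0.89 -0.42  0.   -0.  ]
[ 590.4 -321.8   21.9] [-0.02   0.008  1.   ]
```

Run:
```python
from h import *
B,A=foot()
t=get_image("top");s=get_image("side")
print(read_state()["wrist_force"])
p=proj("top",B+A*76)[0].astype(int);ovl("top",t,B,A,p[0]-70,max(0,p[1]-70),140,140,4,"pics/t8.png")
p=proj("side",B+A*76)[0].astype(int);ovl("side",s,B,A,p[0]-50,max(0,p[1]-50),100,100,6,"pics/s8.png")
```

```text
[ 0.15439633  0.42173072 -3.69333156]
```

View pics/t8.png

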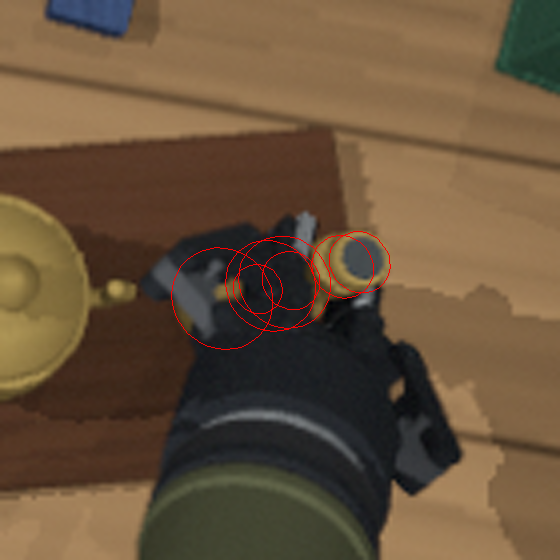

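View pics/s8.png

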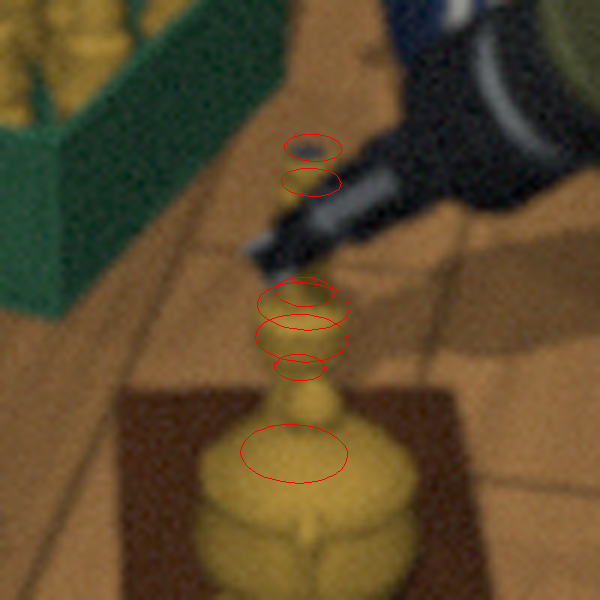

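Call:
send_rows:
  targets:
    - [[0, 0, -0.003, 0, 0, 0, 0.01]]

```text
clock: 13.55
ee_pos: [601.6, -328.2, 122.1]
orientation: [0.227, 0.89, -0.096, 0.383]
wrist_force: [-9.0, 4.9, 16.8]
opening: 22.8
```

Run:
```python
from h import *
delta(np.array([599,-326,122]),Rt(61.5,45,-28.5))
B,A=foot();print(B.round(1),A.round(3))
```

```text
t 13.55 pos [ 601.6 -328.2  122.1] shift mm [-2.6  2.2 -0.1] rot [0.011 0.025 0.   ] F [-9.   4.9 16.8] M [0.29 0.48 0.01] op 22.8 q [-0.5   0.29 -0.89 -0.43  0.   -0.  ]
[ 592.8 -323.2   21.9] [-0.025  0.011  1.   ]
```

Call:
send_rows:
  targets:
    - [[-0.002, 0.001, 0.001, 0.004, 0.009, 0, 0.01], [0, 0, 0, 0, 0, 0, 0.01]]

```text
clock: 13.75
ee_pos: [599.5, -327.1, 123.1]
orientation: [0.227, 0.892, -0.096, 0.379]
wrist_force: [-0.5, 0.2, -5.2]
opening: 22.7
```

Run:
```python
from h import *
delta(np.array([599,-326,122]),Rt(61.5,45,-28.5))
B,A=foot();print(B.round(1),A.round(3))
t=get_image("top");s=get_image("side")
p=proj("top",B+A*76)[0].astype(int);ovl("top",t,B,A,p[0]-70,max(0,p[1]-70),140,140,4,"pics/t9.png")
p=proj("side",B+A*76)[0].astype(int);ovl("side",s,B,A,p[0]-50,max(0,p[1]-50),100,100,6,"pics/s9.png")
```

```text
t 13.75 pos [ 599.5 -327.1  123.1] shift mm [-0.5  1.1 -1.1] rot [0.007 0.016 0.   ] F [-0.5  0.2 -5.2] M [ 0.69  1.21 -0.02] op 22.7 q [-0.5   0.29 -0.89 -0.41  0.   -0.  ]
[ 589.8 -321.7   23. ] [-0.016  0.007  1.   ]
```

View pics/t9.png

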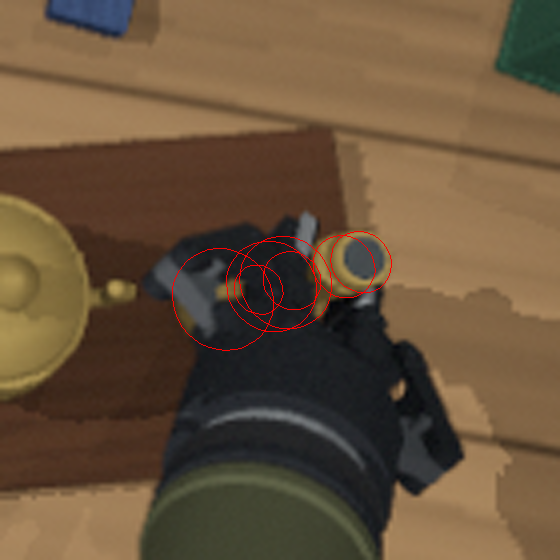

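View pics/s9.png

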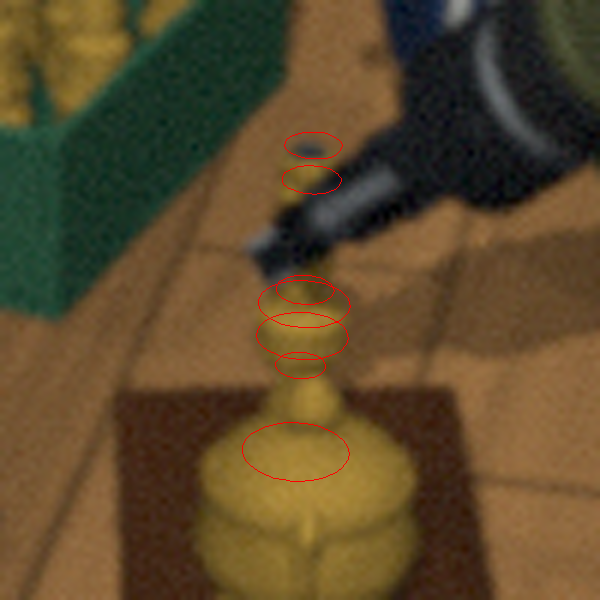

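Call:
send_rows:
  targets:
    - [[0, 0, -0.001, 0, 0, 0, 0.01], [0, 0, -0.001, 0, 0, 0, 0.01]]

```text
clock: 14.05
ee_pos: [600.2, -327.6, 122.0]
orientation: [0.227, 0.892, -0.096, 0.38]
wrist_force: [-4.8, 2.5, 5.9]
opening: 22.8
```

Call:
send_rows:
  targets:
    - [[0, 0, 0, 0, 0, 0, 0.026], [0, 0, 0, 0, 0, 0, 0.029], [0, 0, 0, 0, 0, 0, 0.033], [0, 0, 0, 0, 0, 0, 0.04], [0, 0, 0, 0, 0, 0, 0.048], [0, 0, 0, 0, 0, 0, 0.048]]
  grip_force: 20

```text
clock: 14.65
ee_pos: [604.5, -329.9, 127.0]
orientation: [0.226, 0.89, -0.097, 0.385]
wrist_force: [0.1, 0.0, -0.6]
opening: 47.7
```

Run:
```python
from h import *
delta(np.array([599,-326,122]),Rt(61.5,45,-28.5))
B=np.array([590,-321.7,22.]);A=np.array([0,0.,1])
t=get_image("top");s=get_image("side")
p=proj("top",B+A*76)[0].astype(int);ovl("top",t,B,A,p[0]-70,max(0,p[1]-70),140,140,4,"pics/t10.png")
p=proj("side",B+A*76)[0].astype(int);ovl("side",s,B,A,p[0]-50,max(0,p[1]-50),100,100,6,"pics/s10.png")
```

```text
t 14.65 pos [ 604.5 -329.9  127. ] shift mm [-5.5  3.9 -5. ] rot [0.014 0.028 0.   ] F [ 0.1  0.  -0.6] M [0.32 0.63 0.03] op 47.7 q [-0.5   0.29 -0.88 -0.42  0.   -0.  ]
```

View pics/t10.png

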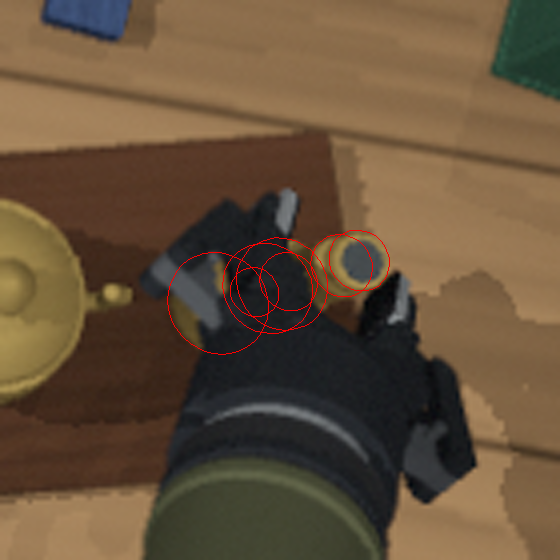

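View pics/s10.png

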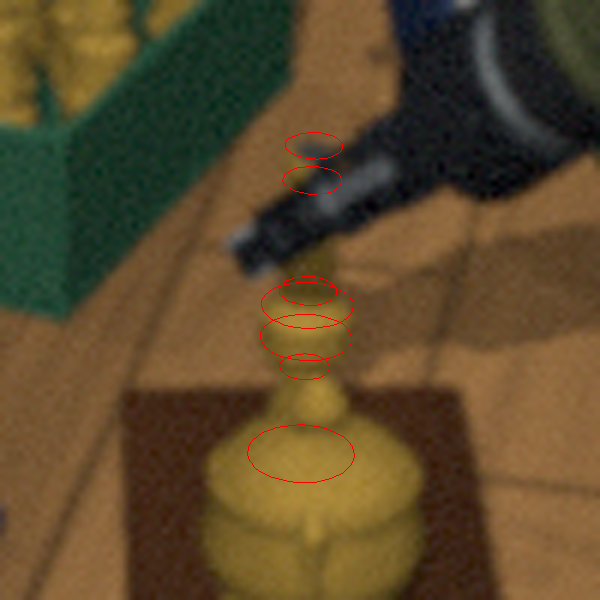

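Call:
send_rows:
  targets:
    - [[-0.006, 0.0033, 0.004, 0, 0, 0, 0.055], [-0.009, 0.005, 0.008, 0, 0, 0, 0.06], [-0.012, 0.006, 0.01, 0, 0, 0, 0.06], [-0.014, 0.007, 0.012, 0, 0, 0, 0.06], [-0.014, 0.007, 0.012, 0, 0, 0, 0.06], [-0.014, 0.007, 0.012, 0, 0, 0, 0.06], [-0.014, 0.007, 0.012, 0, 0, 0, 0.06], [-0.014, 0.007, 0.012, 0, 0, 0, 0.06], [-0.014, 0.007, 0.015, 0, 0, 0, 0.06], [0, 0, 0, 0, 0, 0, 0.06]]

```text
clock: 15.75
ee_pos: [481.6, -267.1, 228.4]
orientation: [0.226, 0.89, -0.097, 0.384]
wrist_force: [1.1, -0.2, -0.4]
opening: 60.1
```

Run:
```python
from h import *
delta(np.array([564.3,120.5,230]),Rt(95.1,0,0))
B=np.array([590,-321.7,22.]);A=np.array([0,0.,1])
t=get_image("top");s=get_image("side")
p=proj("top",B+A*76)[0].astype(int);ovl("top",t,B,A,p[0]-70,max(0,p[1]-70),140,140,4,"pics/t11.png")
p=proj("side",B+A*76)[0].astype(int);ovl("side",s,B,A,p[0]-50,max(0,p[1]-50),100,100,6,"pics/s11.png")
```

```text
t 15.75 pos [ 481.6 -267.1  228.4] shift mm [ 82.7 387.6   1.6] rot [0.166 0.809 0.554] F [ 1.1 -0.2 -0.4] M [ 0.28  0.49 -0.  ] op 60.1 q [-0.51 -0.12 -0.97 -0.09  0.01 -0.01]
```

View pics/t11.png

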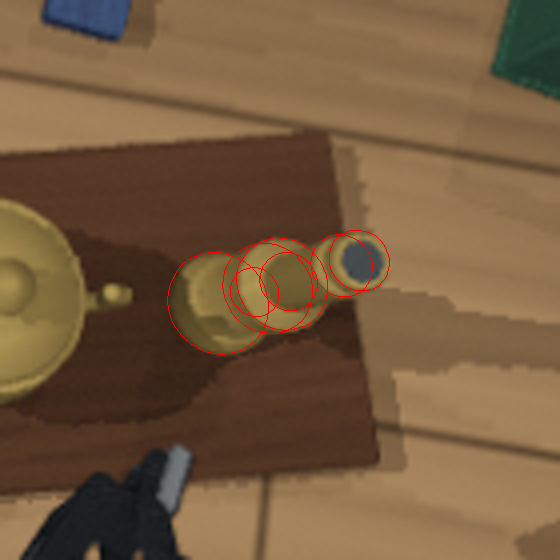

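View pics/s11.png

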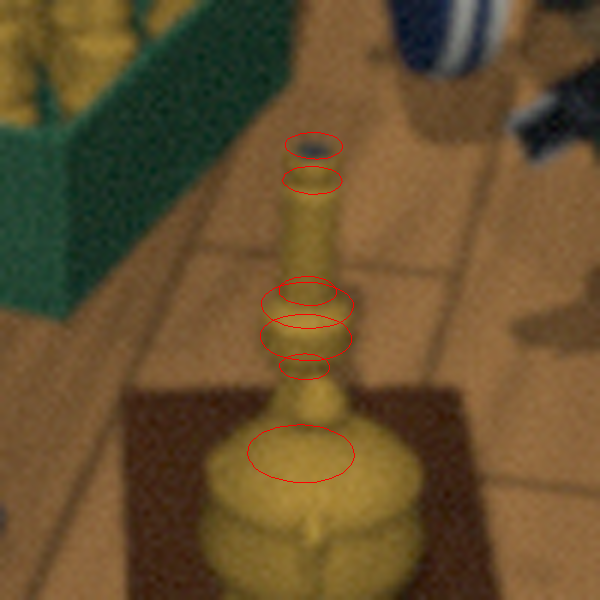

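Call:
send_rows:
  targets:
    - [[0, 0.012, 0.005, 0.008, 0.04, 0.028, 0.07], [0, 0.02, 0.008, 0.008, 0.04, 0.028, 0.085], [0, 0.02, 0.008, 0.008, 0.04, 0.028, 0.085], [0, 0.02, 0.008, 0.008, 0.04, 0.028, 0.085], [0, 0.02, 0.008, 0.008, 0.04, 0.028, 0.085], [0, 0.02, 0.008, 0.008, 0.04, 0.028, 0.085], [0, 0.02, 0.005, 0.008, 0.04, 0.028, 0.085], [0, 0.02, 0, 0.008, 0.04, 0.028, 0.085], [0, 0.02, 0, 0.008, 0.04, 0.028, 0.085], [0.002, 0.02, 0, 0.008, 0.04, 0.028, 0.085], [0.005, 0.02, 0, 0.008, 0.04, 0.028, 0.085], [0.005, 0.02, 0, 0.008, 0.04, 0.028, 0.085], [0.01, 0.02, 0, 0.008, 0.04, 0.028, 0.085], [0.01, 0.02, 0, 0.008, 0.04, 0.028, 0.085], [0.01, 0.02, 0, 0.008, 0.04, 0.028, 0.085], [0.01, 0.02, 0, 0.008, 0.04, 0.028, 0.085], [0.01, 0.02, 0, 0.008, 0.04, 0.028, 0.085], [0.01, 0.02, 0, 0.008, 0.04, 0.028, 0.085], [0.005, 0.015, 0, 0.008, 0.04, 0.028, 0.085], [0, 0, 0, 0, 0, 0, 0.085]]

```text
clock: 17.85
ee_pos: [569.2, 116.9, 252.7]
orientation: [-0.046, 0.999, -0.005, -0.004]
wrist_force: [-0.1, -0.6, -0.5]
opening: 85.0
```

Run:
```python
from h import *
delta(np.array([564.3,120.5,220]),Rt(95.1,0,0))
```

```text
t 17.85 pos [569.2 116.9 252.7] shift mm [ -4.9   3.6 -32.7] rot [ 0.01  -0.007 -0.003] F [-0.1 -0.6 -0.5] M [-0.04 -0.01  0.01] op 85.0 q [ 0.21  0.36  0.06  1.28 -0.01  0.12]
```

Call:
send_rows:
  targets:
    - [[-0.003, 0.002, -0.012, 0.005, -0.003, 0, 0.085], [-0.002, 0.001, -0.02, 0.004, -0.003, 0, 0.085], [0, 0, -0.025, 0, 0, 0, 0.085], [0, 0, -0.025, 0, 0, 0, 0.085], [0, 0, -0.015, 0, 0, 0, 0.085], [0, 0, -0.006, 0, 0, 0, 0.085], [0, 0, 0, 0, 0, 0, 0.085]]

```text
clock: 18.55
ee_pos: [564.0, 117.3, 138.8]
orientation: [-0.044, 0.999, -0.003, -0.001]
wrist_force: [0.5, -0.5, -0.6]
opening: 85.2
```

Run:
```python
from h import *
delta(np.array([564.3,120.5,106.]),Rt(95.1,0,0))
```

```text
t 18.55 pos [564.  117.3 138.8] shift mm [  0.3   3.2 -32.8] rot [ 0.005 -0.003  0.001] F [ 0.5 -0.5 -0.6] M [-0.   -0.07 -0.03] op 85.2 q [ 0.21  0.4  -0.18  1.   -0.    0.12]
```

Call:
send_rows:
  targets:
    - [[0, 0.002, -0.01, 0.002, 0, 0, 0.085], [0, 0.001, -0.012, 0.002, 0, 0, 0.085], [0, 0, -0.007, 0, 0, 0, 0.085], [0, 0, 0, 0, 0, 0, 0.085], [0, 0, 0, 0, 0, 0, 0.085]]

```text
clock: 19.05
ee_pos: [565.7, 120.5, 109.1]
orientation: [-0.044, 0.999, -0.0, 0.001]
wrist_force: [0.4, 0.1, 0.4]
opening: 85.0
```

Run:
```python
from h import *
t=get_image("top");s=get_image("side")
delta(np.array([564.3,120.5,106.]),Rt(95.1,0,0))
crop(t,160,150,200,150,4,"pics/t12.png");crop(s,220,180,180,200,3,"pics/s12.png")
```

```text
t 19.15 pos [565.8 120.6 109.4] shift mm [-1.5 -0.1 -3.4] rot [0.001 0.002 0.002] F [-0.6 -0.6  0.4] M [0.05 0.03 0.05] op 85.0 q [ 0.21  0.42 -0.22  0.92 -0.    0.12]
```

View pics/t12.png

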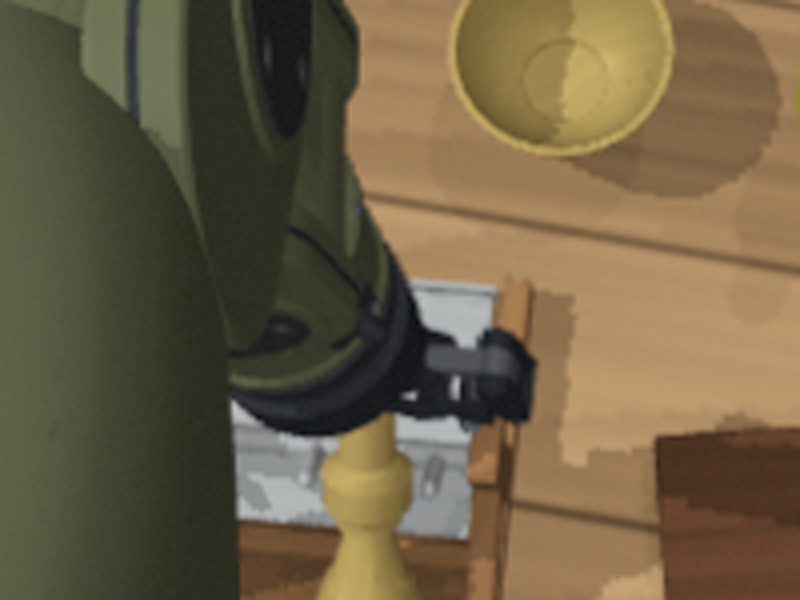

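View pics/s12.png

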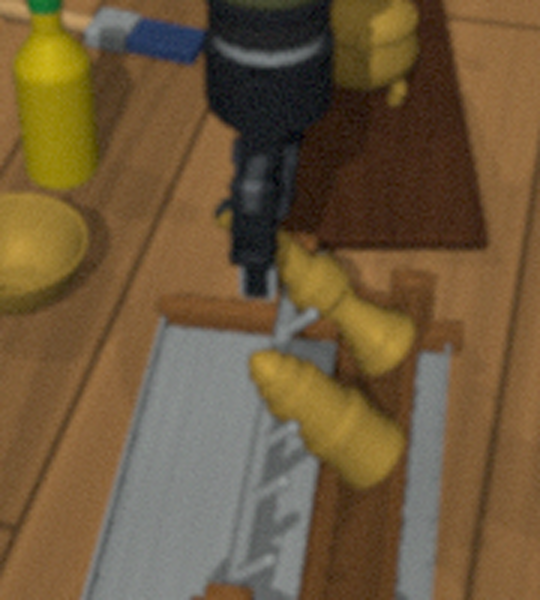

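Call:
send_rows:
  targets:
    - [[-0.001, 0, -0.003, 0, 0, 0, 0.05], [0, 0, 0, 0, 0, 0, 0.035], [0, 0, 0, 0, 0, 0, 0.03], [0, 0, 0, 0, 0, 0, 0.02], [0, 0, 0, 0, 0, 0, 0.01], [0, 0, 0, 0, 0, 0, 0.01], [0, 0, 0, 0, 0, 0, 0.01]]
  grip_force: 40

```text
clock: 19.85
ee_pos: [565.6, 120.7, 107.5]
orientation: [-0.044, 0.999, -0.0, 0.002]
wrist_force: [0.9, -0.3, 0.4]
opening: 23.6
```

Call:
send_rows:
  targets:
    - [[0, 0, 0, 0, 0, 0, 0.01], [0, 0, 0, 0, 0, 0, 0.01]]
  grip_force: 90

```text
clock: 20.05
ee_pos: [565.6, 120.7, 107.7]
orientation: [-0.044, 0.999, -0.0, 0.002]
wrist_force: [-0.2, 0.3, -0.3]
opening: 23.0
```

Call:
send_rows:
  targets:
    - [[0, 0, 0.01, 0, 0, 0, 0.01], [0, 0, 0.015, 0, 0, 0, 0.01], [0, 0, 0.02, 0, 0, 0, 0.01], [0, 0, 0.02, 0, 0, 0, 0.01], [0, 0, 0.02, 0, 0, 0, 0.01], [0, 0, 0.02, 0, 0, 0, 0.01], [0, 0, 0.02, 0, 0, 0, 0.01], [0, 0, 0.02, 0, 0, 0, 0.01], [0, 0, 0.02, 0, 0, 0, 0.01], [0, 0, 0, 0, 0, 0, 0.01]]

```text
clock: 21.05
ee_pos: [559.5, 119.3, 276.5]
orientation: [-0.043, 0.999, -0.001, -0.004]
wrist_force: [1.0, 0.2, -4.6]
opening: 22.9
```

Run:
```python
from h import *
t=get_image("top");s=get_image("side")
delta(np.array([480,-70,280.]),Rt(80.7,45,-9.3))
crop(t,160,150,200,150,4,"pics/t13.png");crop(s,200,80,200,260,2.3,"pics/s13.png")
```

```text
t 21.15 pos [558.1 119.  273.5] shift mm [ -78.1 -189.     6.5] rot [-0.027 -0.801 -0.235] F [-0.5  0.3 -4.9] M [ 0.04 -0.19  0.05] op 23.0 q [ 0.21  0.34  0.08  1.33 -0.    0.12]
```

View pics/s13.png

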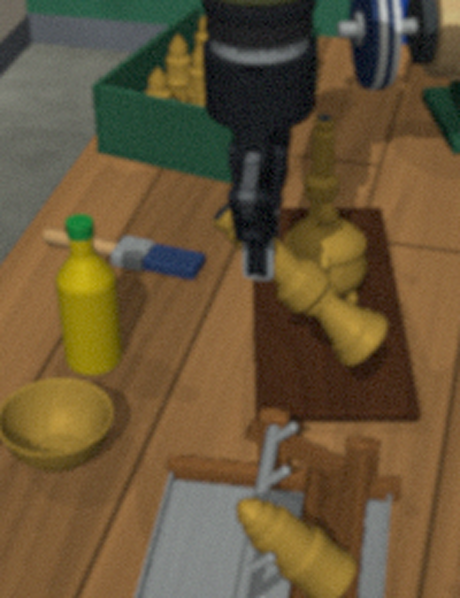

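Call:
send_rows:
  targets:
    - [[0, -0.008, 0.004, -0.001, -0.03, -0.01, 0.01], [0, -0.015, 0.004, -0.002, -0.057, -0.017, 0.01], [-0.001, -0.015, 0.003, -0.002, -0.057, -0.017, 0.01], [-0.001, -0.015, 0.003, -0.002, -0.057, -0.017, 0.01], [-0.001, -0.015, 0.003, -0.002, -0.057, -0.017, 0.01], [-0.001, -0.015, 0.003, -0.002, -0.057, -0.017, 0.01], [-0.001, -0.015, 0.003, -0.002, -0.057, -0.017, 0.01], [-0.001, -0.015, 0, -0.002, -0.057, -0.017, 0.01], [-0.001, -0.015, 0, -0.002, -0.057, -0.017, 0.01], [-0.001, -0.015, 0, -0.002, -0.057, -0.017, 0.01], [-0.001, -0.015, 0, -0.002, -0.057, -0.017, 0.01], [-0.001, -0.015, 0, -0.002, -0.057, -0.017, 0.01], [-0.001, -0.012, 0, -0.002, -0.057, -0.017, 0.01], [-0.001, -0.005, 0, -0.002, -0.057, -0.017, 0.01], [0, 0, 0, 0, -0.02, -0.005, 0.01], [0, 0, 0, 0, 0, 0, 0.01]]

```text
clock: 22.75
ee_pos: [511.3, -76.7, 248.7]
orientation: [0.081, 0.932, -0.032, 0.352]
wrist_force: [0.1, 0.4, -4.2]
opening: 22.7
```

Run:
```python
from h import *
delta(np.array([541.6,-89,281.]),Rt(80.7,45,-9.3))
B,A=foot(114);print(B.round(1),A.round(3))
```

```text
t 22.75 pos [511.3 -76.7 248.7] shift mm [ 30.3 -12.3  32.3] rot [-0.009 -0.063  0.011] F [ 0.1  0.4 -4.2] M [ 0.2   1.15 -0.01] op 22.7 q [-0.13 -0.2  -0.88  0.17 -0.03  0.03]
[492.3 -73.6 148.5] [ 0.063 -0.009  0.998]
```

Call:
send_rows:
  targets:
    - [[0.006, -0.002, 0.002, -0.004, -0.025, 0.004, 0.01], [0.008, -0.003, 0.002, -0.004, -0.025, 0.004, 0.01], [0.008, -0.003, 0, -0.005, -0.025, 0.003, 0.01], [0.006, -0.003, 0, 0, 0, 0, 0.01], [0, 0, 0, 0, 0, 0, 0.01], [0, 0, 0, 0, 0, 0, 0.01]]

```text
clock: 23.35
ee_pos: [531.8, -86.2, 240.5]
orientation: [0.074, 0.923, -0.032, 0.376]
wrist_force: [-0.1, 0.2, -4.6]
opening: 22.8
```

Run:
```python
from h import *
delta(np.array([541.6,-89,122.]),Rt(80.7,45,-9.3))
B,A=foot(114);print(B.round(1),A.round(3))
t=get_image("top");s=get_image("side")
p=proj("top",B+A*76)[0].astype(int);ovl("top",t,B,A,p[0]-70,max(0,p[1]-70),140,140,4,"pics/t14.png")
p=proj("side",B+A*76)[0].astype(int);ovl("side",s,B,A,p[0]-50,max(0,p[1]-50),100,100,6,"pics/s14.png")
```

```text
t 23.35 pos [531.8 -86.2 240.5] shift mm [   9.8   -2.8 -118.5] rot [ 0.001 -0.012 -0.002] F [-0.1  0.2 -4.6] M [0.2  1.16 0.02] op 22.8 q [-0.16 -0.16 -0.92  0.04 -0.   -0.  ]
[517.9 -84.2 139.5] [0.012 0.001 1.   ]
```

View pics/t14.png

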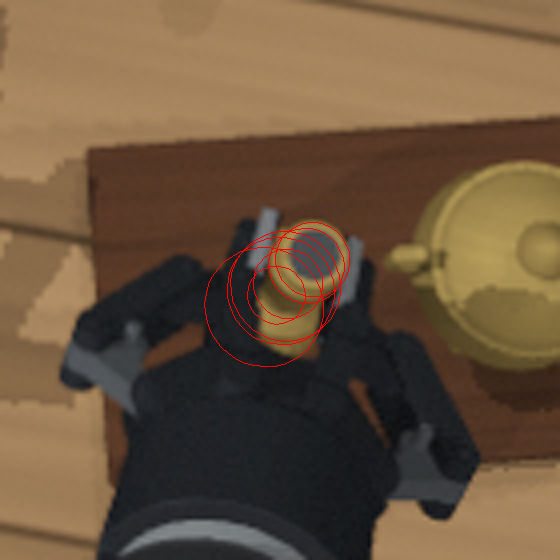

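View pics/s14.png

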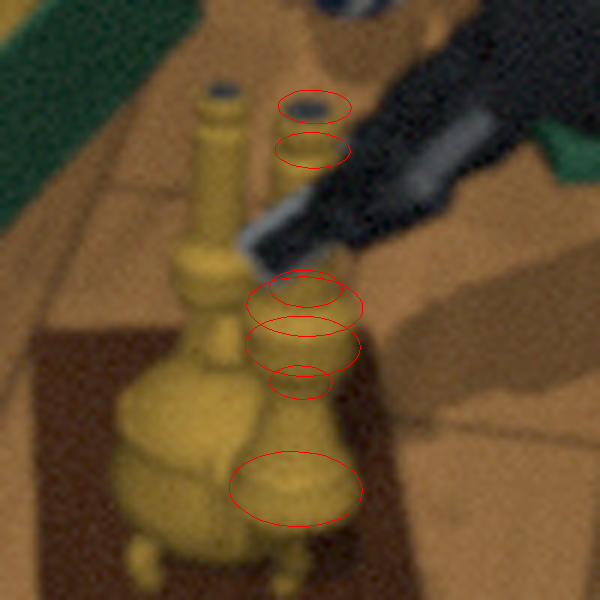

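Call:
send_rows:
  targets:
    - [[0.004, -0.001, 0, 0, -0.009, 0, 0.01], [0.004, -0.001, -0.006, 0, -0.009, 0, 0.01], [0.003, 0, -0.012, 0, 0, 0, 0.01], [0, 0, -0.017, 0, 0, 0, 0.01], [0, 0, -0.02, 0, 0, 0, 0.01], [0, 0, -0.017, 0, 0, 0, 0.01], [0, 0, -0.008, 0, 0, 0, 0.01], [0, 0, 0, 0, 0, 0, 0.01], [0, 0, 0, 0, 0, 0, 0.01]]

```text
clock: 24.35
ee_pos: [548.1, -88.3, 164.5]
orientation: [0.073, 0.917, -0.031, 0.391]
wrist_force: [-0.1, 0.3, -3.5]
opening: 22.7
```

Run:
```python
from h import *
delta(np.array([541.6,-89,122.]),Rt(80.7,45,-9.3))
B,A=foot(114);print(B.round(1),A.round(3))
```

```text
t 24.35 pos [548.1 -88.3 164.5] shift mm [ -6.5  -0.7 -42.5] rot [ 0.003  0.02  -0.003] F [-0.1  0.3 -3.5] M [0.24 1.15 0.04] op 22.7 q [-0.16  0.01 -1.08 -0.33  0.   -0.  ]
[537.5 -86.6  63. ] [-0.02   0.003  1.   ]
```

Call:
send_rows:
  targets:
    - [[-0.002, 0, -0.006, 0, 0.002, 0, 0.01], [-0.002, 0, -0.011, 0, 0.003, 0, 0.01], [-0.001, 0, -0.008, 0, 0, 0, 0.01], [0, 0, -0.003, 0, 0, 0, 0.01], [0, 0, 0, 0, 0, 0, 0.01], [0, 0, 0, 0, 0, 0, 0.01]]

```text
clock: 24.95
ee_pos: [546.9, -89.0, 141.2]
orientation: [0.073, 0.916, -0.032, 0.393]
wrist_force: [0.4, -0.6, -4.0]
opening: 22.7
```

Run:
```python
from h import *
delta(np.array([541.6,-89,122.]),Rt(80.7,45,-9.3))
B,A=foot(114);print(B.round(1),A.round(3))
```

```text
t 24.95 pos [546.9 -89.  141.2] shift mm [ -5.3   0.  -19.2] rot [ 0.004  0.026 -0.003] F [ 0.4 -0.6 -4. ] M [0.22 1.18 0.02] op 22.7 q [-0.16  0.07 -1.14 -0.45  0.   -0.  ]
[536.9 -87.4  39.7] [-0.026  0.004  1.   ]
```

Call:
send_rows:
  targets:
    - [[-0.002, 0, -0.004, 0, 0.006, 0, 0.01], [-0.001, 0, -0.004, 0, 0.005, 0, 0.01], [0, 0, -0.002, 0, 0, 0, 0.01], [0, 0, 0, 0, 0, 0, 0.01], [0, 0, 0, 0, 0, 0, 0.01]]

```text
clock: 25.45
ee_pos: [545.0, -89.2, 132.3]
orientation: [0.073, 0.918, -0.032, 0.39]
wrist_force: [-0.3, 0.0, -3.9]
opening: 22.7
```

Run:
```python
from h import *
delta(np.array([541.6,-89,122.]),Rt(80.7,45,-9.3))
B,A=foot(114);print(B.round(1),A.round(3))
t=get_image("top");s=get_image("side")
p=proj("top",B+A*76)[0].astype(int);ovl("top",t,B,A,p[0]-70,max(0,p[1]-70),140,140,4,"pics/t15.png")
p=proj("side",B+A*76)[0].astype(int);ovl("side",s,B,A,p[0]-50,max(0,p[1]-50),100,100,6,"pics/s15.png")
```

```text
t 25.45 pos [545.  -89.2 132.3] shift mm [ -3.4   0.2 -10.3] rot [ 0.005  0.017 -0.003] F [-0.3  0.  -3.9] M [0.15 1.13 0.01] op 22.7 q [-0.16  0.09 -1.15 -0.47  0.   -0.  ]
[534.1 -87.7  30.9] [-0.017  0.005  1.   ]
```

View pics/t15.png

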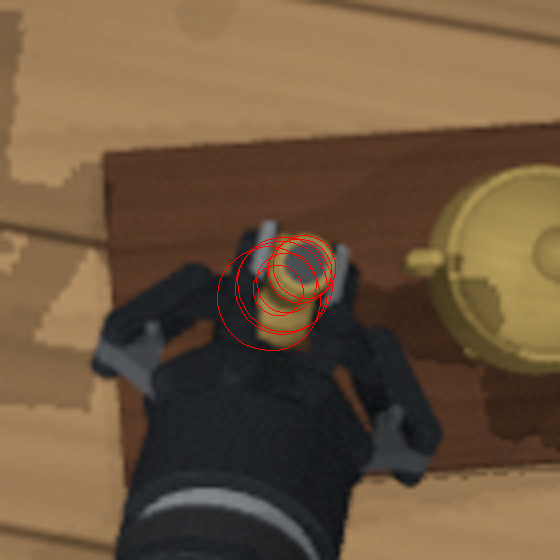

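View pics/s15.png

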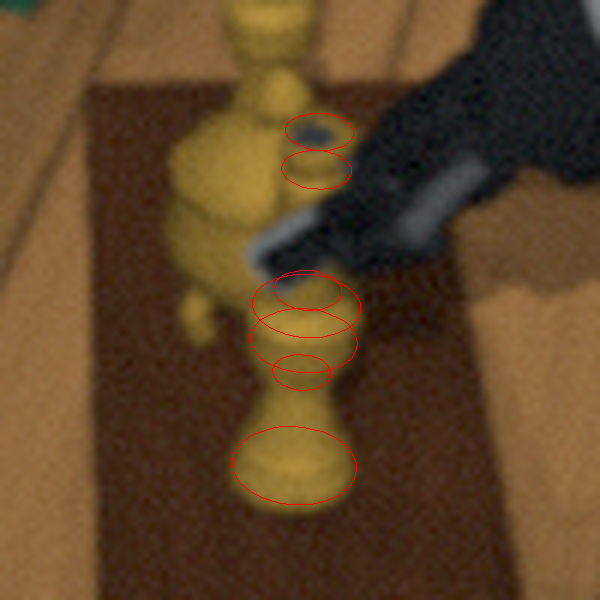

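Call:
send_rows:
  targets:
    - [[0, 0, -0.002, 0, 0, 0, 0.01], [0, 0, -0.002, 0, 0.001, 0, 0.01], [0, 0, 0, 0, 0, 0, 0.01]]

```text
clock: 25.85
ee_pos: [545.2, -89.2, 128.4]
orientation: [0.073, 0.918, -0.032, 0.389]
wrist_force: [-0.3, 0.9, -3.3]
opening: 22.8
```

Call:
send_rows:
  targets:
    - [[0, 0, -0.001, 0, 0, 0, 0.01], [0, 0, 0, 0, 0, 0, 0.01]]

```text
clock: 26.05
ee_pos: [545.2, -89.2, 127.1]
orientation: [0.073, 0.918, -0.032, 0.389]
wrist_force: [-0.7, 0.3, -4.1]
opening: 22.7
```

Call:
send_rows:
  targets:
    - [[0, 0, -0.001, 0, 0, 0, 0.01], [0, 0, 0, 0, 0, 0, 0.01]]

```text
clock: 26.25
ee_pos: [545.2, -89.3, 126.0]
orientation: [0.073, 0.918, -0.032, 0.389]
wrist_force: [0.4, 0.4, -3.2]
opening: 22.5
```

Call:
send_rows:
  targets:
    - [[0, 0, -0.001, 0, 0, 0, 0.01], [0, 0, 0, 0, 0, 0, 0.01]]

```text
clock: 26.45
ee_pos: [545.3, -89.3, 125.0]
orientation: [0.073, 0.918, -0.032, 0.389]
wrist_force: [0.1, -0.1, -3.3]
opening: 22.6
```

Call:
send_rows:
  targets:
    - [[0, 0, -0.001, 0, 0, 0, 0.01]]

```text
clock: 26.55
ee_pos: [545.5, -89.3, 124.2]
orientation: [0.073, 0.918, -0.032, 0.39]
wrist_force: [0.6, -0.2, -4.4]
opening: 22.9
```

Call:
send_rows:
  targets:
    - [[0, 0, -0.001, 0, 0, 0, 0.01]]

```text
clock: 26.65
ee_pos: [545.4, -89.3, 123.2]
orientation: [0.073, 0.918, -0.032, 0.39]
wrist_force: [0.3, 0.8, -3.3]
opening: 23.0
```

Call:
send_rows:
  targets:
    - [[0, 0, -0.001, 0, 0, 0, 0.01]]

```text
clock: 26.75
ee_pos: [546.3, -89.5, 123.0]
orientation: [0.073, 0.917, -0.032, 0.391]
wrist_force: [-1.7, 0.1, 3.4]
opening: 22.5
```

Call:
send_rows:
  targets:
    - [[0, 0, -0.001, 0, 0, 0, 0.01]]

```text
clock: 26.85
ee_pos: [547.0, -89.6, 123.0]
orientation: [0.073, 0.917, -0.032, 0.392]
wrist_force: [-6.4, -0.4, 6.4]
opening: 22.7
```

Call:
send_rows:
  targets:
    - [[-0.001, 0, 0, 0, 0.004, 0, 0.01]]

```text
clock: 26.95
ee_pos: [546.2, -89.5, 123.2]
orientation: [0.073, 0.917, -0.032, 0.39]
wrist_force: [-0.5, 0.5, -3.0]
opening: 22.6
```

Call:
send_rows:
  targets:
    - [[0, 0, 0, 0, 0, 0, 0.026], [0, 0, 0, 0, 0, 0, 0.029], [0, 0, 0, 0, 0, 0, 0.033], [0, 0, 0, 0, 0, 0, 0.04], [0, 0, 0, 0, 0, 0, 0.048], [0, 0, 0, 0, 0, 0, 0.048]]
  grip_force: 20

```text
clock: 27.55
ee_pos: [549.7, -90.2, 126.6]
orientation: [0.072, 0.916, -0.033, 0.394]
wrist_force: [-0.1, 0.1, -0.1]
opening: 48.0
```

Run:
```python
from h import *
delta(np.array([541.6,-89,122.]),Rt(80.7,45,-9.3))
B=np.array([535,-87.7,22.]);A=np.array([0,0.,1])
t=get_image("top");s=get_image("side")
p=proj("top",B+A*76)[0].astype(int);ovl("top",t,B,A,p[0]-70,max(0,p[1]-70),140,140,4,"pics/t16.png")
p=proj("side",B+A*76)[0].astype(int);ovl("side",s,B,A,p[0]-50,max(0,p[1]-50),100,100,6,"pics/s16.png")
```

```text
t 27.55 pos [549.7 -90.2 126.6] shift mm [-8.1  1.2 -4.6] rot [ 0.007  0.026 -0.003] F [-0.1  0.1 -0.1] M [0.12 0.68 0.03] op 48.0 q [-0.16  0.12 -1.16 -0.52  0.   -0.  ]
```

View pics/t16.png

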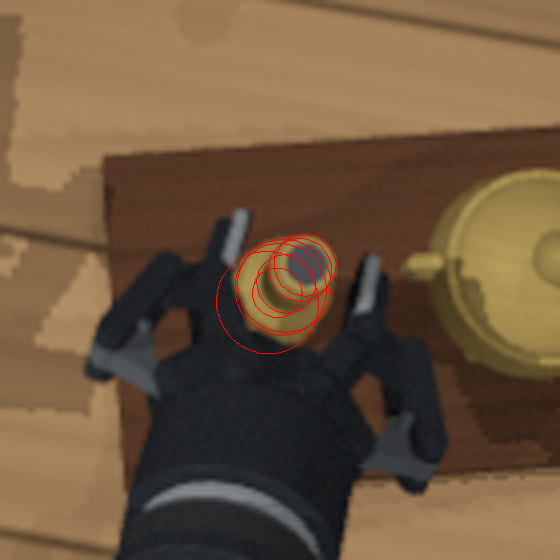

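View pics/s16.png

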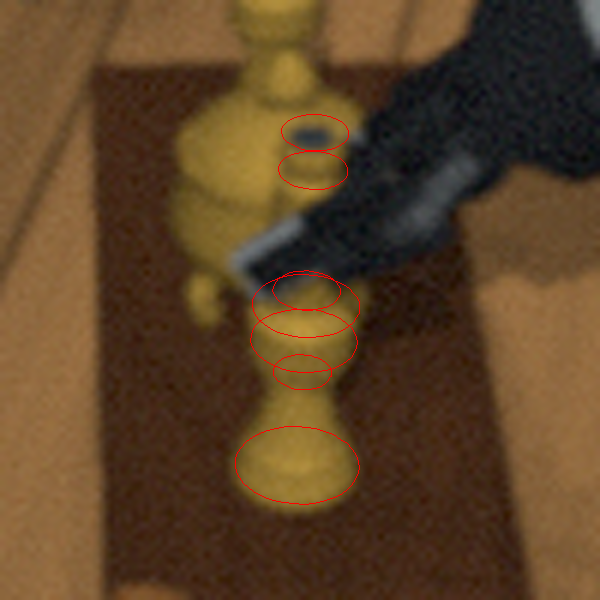

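Call:
send_rows:
  targets:
    - [[-0.006, 0.001, 0.004, 0, 0, 0, 0.05], [-0.01, 0.0015, 0.008, 0, 0, 0, 0.05], [-0.013, 0.002, 0.01, 0, 0, 0, 0.05], [-0.015, 0.0025, 0.013, 0, 0, 0, 0.05], [-0.015, 0.0025, 0.013, 0, 0, 0, 0.05], [-0.015, 0.0025, 0.013, 0, 0, 0, 0.05], [-0.015, 0.0025, 0.013, 0, 0, 0, 0.05], [-0.015, 0.0025, 0.013, 0, 0, 0, 0.05], [-0.015, 0.0025, 0.013, 0, 0, 0, 0.05], [-0.015, 0.0025, 0.013, 0, 0, 0, 0.05], [0, 0, 0, 0, 0, 0, 0.05], [0, 0, 0, 0, 0, 0, 0.05], [0, 0, 0, 0, 0, 0, 0.05], [0, 0, 0, 0, 0, 0, 0.05]]

```text
clock: 29.05
ee_pos: [403.5, -66.2, 240.2]
orientation: [0.073, 0.917, -0.033, 0.392]
wrist_force: [0.1, 0.1, -0.2]
opening: 49.8
```

Run:
```python
from h import *
t=get_image("top");s=get_image("side")
delta(np.array([541.6,-89,122.]),Rt(80.7,45,-9.3))
t0=cv2.imread("pics/top0.png")
c=np.hstack([t0[200:370,300:550],t[200:370,300:550]]);cv2.imwrite("pics/t17.png",cv2.resize(c,None,fx=1.6,fy=1.6))
crop(t,290,210,266,170,3,"pics/t18.png");crop(s,220,80,200,200,3,"pics/s18.png")
cv2.imwrite("pics/t19.png",t)
```

```text
t 29.15 pos [403.4 -66.1 240. ] shift mm [ 138.2  -22.9 -118. ] rot [ 0.007  0.021 -0.003] F [-0.7 -0.4  0.1] M [ 0.12  0.64 -0.03] op 50.0 q [-0.16 -0.47 -1.1   0.13  0.   -0.  ]
```

View pics/t18.png

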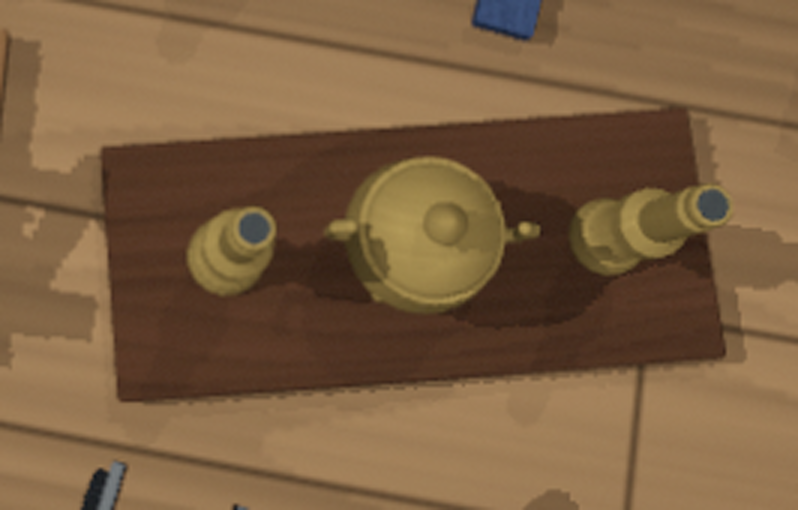

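View pics/s18.png

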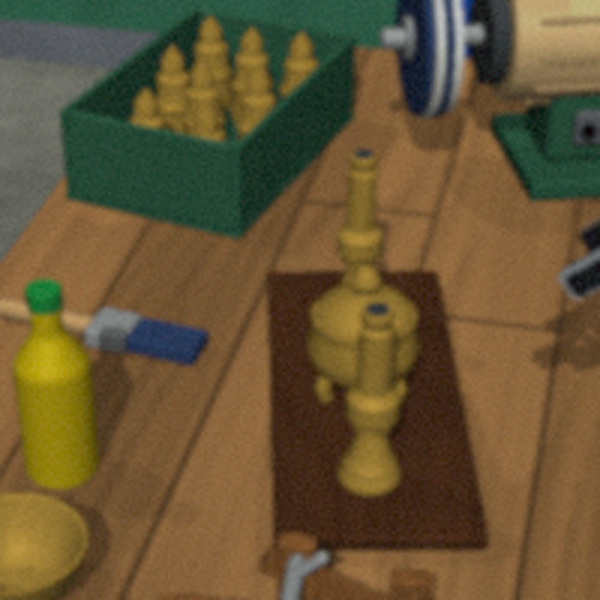

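View pics/t17.png

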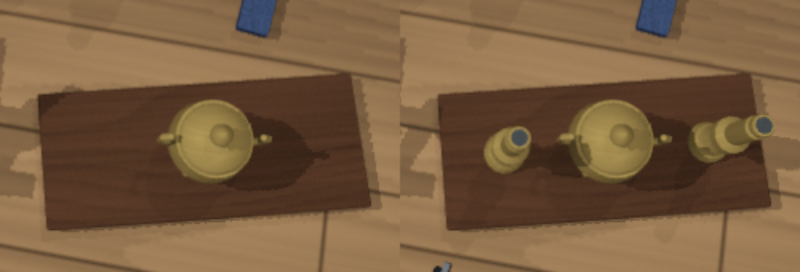

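View pics/t19.png

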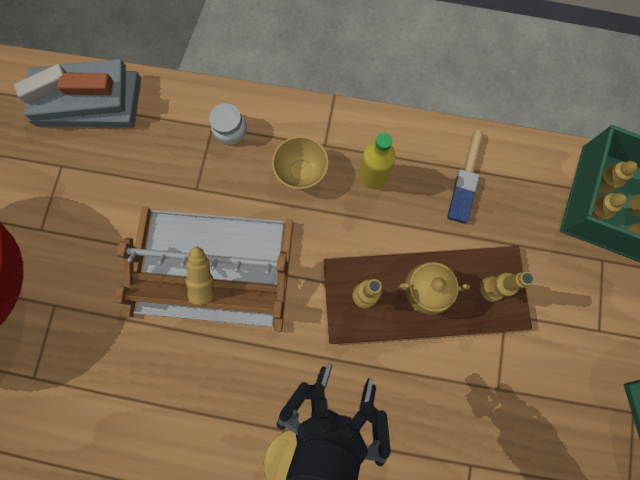

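```bash
python3 -c "
from plant import *
print(finish_job())"
```

```text
the job is handed in; nothing more can be done
None
```

I took both candlesticks out of the rack and stood them upright on the dark board, one on each side of the burner. I then let go, backed the gripper clear and handed the job in at about 29 s.

- **Set-down:** I lowered each stick in 1 mm steps until the wrist force showed contact. At first contact I missed the far stick: its readings stayed within noise and the next step pressed 17 N before I eased off. The near stick peaked at about 6 N.
- **Far stick (-y side):** its last view, after the near stick was placed, showed it still upright and unmoved, with the foot wholly on the board.
- **Near stick (+y side):** it stood upright about a second after the gripper left it, foot wholly on the board. I put it about 6 mm off the board's centre line, towards the far side.
- **Other pieces:** the before and after top pictures show no visible movement of the burner, bowl, bottle or finial, and the finial is still in the rack.
- **Measurement mismatch:** when I fitted the rack position, the side camera's readings were up to about 2.7 pixels off and the top camera's about 0.3 pixels, so I leaned on the top view. The heights at which the feet touched the board agreed with that fit to within about 1 mm.

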